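# Sort the strip-down parts into tin, trays and bin

## Task

Sort the five loose parts on the cart top to where each kind belongs: the two bucket tappets side by side in the round tin, crown up; the spark plug lying flat in the steel tray that holds the other plugs; the bearing cap standing on its feet in the open-fronted bin; the deep socket standing upright in the grey tray of sockets. Each goes on the free floor, not on top of another part. They are finished parts, so set every one down gently without dropping it; how full the tin is nobody knows, so lower each tappet until you feel it touch.

Things in the scene. Friction and masses are not known exactly. Their poses are not given: they have to be found in the camera images.
- tappet1_center (a point): One of two identical, interchangeable bucket tappets: plain steel cylinder with a closed polished crown on top and a dark groove round it, 34 mm diameter, 28 mm tall, about 60 g, standing crown up on the cart top. The point is its centre, 14 mm above its underside; z points out of the crown.
- tappet2_center (a point): The other bucket tappet: same sizes, same point, same axes.
- plug_center (a point): Loose spark plug lying on the cart top, 83 mm long. Grip its metal shell (thread and hexagon: 42 mm long, 16 mm wide and high); the white insulator, 10 mm thick, sticks out beyond. The point is the shell's middle, 8 mm above its underside; x runs along the plug: the thread ends 24 mm behind the point (-x), the terminal 59 mm ahead (+x). It does not roll. About 50 g.
- cap_center (a point): Loose camshaft bearing cap: an aluminium arch standing on two feet, 62 mm long (x), 22 mm thick (y), 24 mm tall, each foot 14 mm high with a bolt hole. Grip it across its 22 mm thickness at the arch. The point is its centre, 12 mm above the underside of the feet; z is up. About 70 g.
- socket_center (a point): Loose deep socket: a steel cylinder standing on its drive end, hexagon mouth up, 64 mm tall, 26 mm diameter, about 130 g. The point is its centre, 32 mm above its underside; z points up out of the mouth.
- tin: Round opaque metal tin, open on top, fixed: 156 mm outer, 150 mm inner diameter, 75 mm tall. Origin at the centre of its underside. A level, unyielding cardboard disc covers the layers already packed; its top lies between 15 and 45 mm above the origin, different each time, with nothing on it.
- plug_tray: Shallow rectangular steel tray, fixed: 140 mm (x) by 160 mm (y), 20 mm tall, walls and floor 3 mm thick. Origin at the centre of its underside. Two old spark plugs lie fast in it along y on its +x side, 16 mm high, reaching down to x = 24 mm; the rest of the floor (x -67 to 24 mm, y -77 to 77 mm) is free.
- cap_bin: Open-fronted plastic bin, fixed: 150 mm (x) by 116 mm (y), walls and floor 3 mm thick; sides and back 60 mm tall, the front (-x) lip and the first 40 mm of the sides 28 mm (sloping up to the sides). Origin at the centre of its underside. Another bearing cap stands fast across its back, reaching down to x = 41 mm; the rest of the floor (x -72 to 41 mm, y -55 to 55 mm) is free.
- socket_tray: Shallow grey plastic tray, fixed: 130 mm (x) by 150 mm (y), 22 mm tall, walls and floor 4 mm thick. Origin at the centre of its underside. Three short sockets up to 37 mm above the origin stand fast in a row along y on its +x side, reaching down to x = 27 mm; the rest of the floor (x -61 to 27 mm, y -71 to 71 mm) is free.
Mind the look-alikes: they are no part of the job. Leave any green look-alike of the part that bears tappet1_center alone. Leave any pink look-alike of the part that bears socket_center alone.

How it is judged:
By the outcome, as a careful person would: the job done as asked, in the order asked, and still so for the second after the job is handed in, with the robot touching nothing.
It also fails if it takes over 141 s, if anything falls off the work surface, if the arm or the gripper's body presses on something with over 40 N, if the wrist force passes 120 N, or if a joint passes its speed limit or range.

## Robot

A 6-joint arm with a two-finger parallel gripper is mounted at the origin on the work surface. World frame = base frame: x ahead of the robot, y to its left, z up, the work surface at z = 0. Lengths are in mm, angles in rad, forces in N, time in s.
With the tool pointing down it reaches from about 350 to 875 mm from the base axis. Payload 4.2 kg.
Tool frame: the origin (TCP) lies at the very end of the fingers, on their centre line; the grasp point (between the pads) lies 19 mm behind it; z points along the fingers, y is the line along which they close (so a half turn about z gives the same grasp; the last joint's range is limited). The gripper opens to 85 mm and grips with 20 to 120 N. Pads are 22 mm wide; open, the fingers measure 114 mm over their backs; the gripper's body (76 mm by 85 mm) begins 54 mm behind the grasp point. The pads swing forward as they close: fully open they stand 13 mm farther back than shut.
Start: joints at [-0.842, 0.385, 0.008, 0, -1.194, -0.259], TCP at [282.954, -557.258, 231.312] pointing down, gripper open.
Joint ranges: [-3.14, 3.14], [-1.21, 2.06], [-1.07, 1.41], [-3.16, 2.05], [-2.99, -0.16], [-3.1, 3.1]. Speed limits (rad/s): [2.79, 2.79, 3.14, 3.14, 3.14, 3.14].

## Interface

Orientations are given as a unit quaternion [x, y, z, w].
In Python, from bench import arm, optics gives the robot as it stands. The module is installed in compiled form; this text tells all that it offers.
- The arm moves only by the tool step_arm, never from a script. Its argument "motion" is a list of rows, each an object with "dr": the turn, a rotation vector about the tool's x, y, z in units of 8 degrees (1.0 is 8 degrees), a list of three; "slide": the shift along the tool's x, y, z in mm, a list of three; "jaw": the finger opening in mm, from 0 to 85.4. A call has exactly 8 rows; each row is the pose to reach, as a shift and turn from the pose commanded when the call began, along the tool's axes at that moment; what a row does not reach only later rows make up. A row lasts 1/8 s, in which the tool goes at most 62.5 mm and 10.7 degrees, less where a joint would pass 70% of its speed; a pose out of reach is approached as far as the arm can. A call with a gripper value outside its range is refused whole. The fingers move at their own pace and stop on an object; the grip force is fixed at half the most. Time passes only in rows, so rows that repeat a pose let the fingers close, or fill a call up. It gives the time, the measured TCP pose, the force, the opening and the grip force at its end, in the units of the state.
- arm.read_state(): the state, without advancing time (a new reading comes with each control period).
- optics.get_image(name): name is "scene" or "side" or "wrist"; returns the picture (384x512x3 uint8, blue, green, red); there is no depth.
- optics.camera_info(name): a dict with "camera_matrix" (3x3 intrinsics, pixels), "view" (4x4, takes a point from world to camera coordinates); the wrist camera has in their place "T_tool_cam" (4x4, takes a point from camera to tool coordinates, whose origin is the TCP and whose axes are the flange's). Camera axes: x right, y up, looking along -z (the intrinsics and any distortion apply to the point x, -y, -z); pixel columns grow to the right and rows downward; lengths in mm; the calibration is good to about 2 mm. A picture is of the moment at which its call begins: read the wrist's pose just before it. camera_info takes no time and is no camera call.
- arm.job_done(): hands the job in; it is judged then, once.
The state is a dict: "clock": time; "joints": joint angles; "joint_vel": joint speeds; "joint_efforts": joint torques, N m; "position": TCP position; "ee_rot": TCP orientation; "contact_force": force on the tool from outside, world axes, zero at the start; "wrist_torque": the same for the moment, N m; "gripper_width": finger opening in mm; "grasp_force": force on a finger pad.
Only numpy, scipy, OpenCV 4.12 (cv2) and the standard library are available. Lean on these libraries where they do the work, as an engineer would, in place of code of your own. Each camera call takes 0.05 s, during which the arm holds its last target. There are 200 camera calls.

## Working session

There is one attempt and no reset: what is moved stays moved. The work goes in short steps, Python scripts to look and compute and a tool call to move; the robot and the scene stay as the last step left them, time stands still between calls to the robot, and variables do not carry over. Pictures are saved under pics/ and viewed, at most 14 in all, crops included, and the job is handed in when it is done.

Besides the shell and the picture viewer there is one more tool, called after "Request:" as a command line: name --argument value ..., lists and objects as JSON in quotes. step_arm: Moves the arm, as the interface text tells. Its arguments: {"type":"object","properties":{"motion":{"type":"array","items":{"type":"object","properties":{"dr":{"type":"array","items":{"type":"number"}},"slide":{"type":"array","items":{"type":"number"}},"jaw":{"type":"number"}}}}},"required":["motion"]}

```bash
mkdir -p pics; python3 - <<'E'
from bench import arm, optics
import cv2,numpy as np
print(arm.read_state())
for n in ("scene","side","wrist"):
    im=optics.get_image(n); cv2.imwrite(f"pics/{n}0.png",im)
    i=optics.camera_info(n); print(n,{k:np.round(v,4).tolist() if not isinstance(v,str) else v for k,v in i.items()})
a=cv2.imread("pics/scene0.png");b=cv2.imread("pics/side0.png")
for n,x in(("scene",a),("side",b)): cv2.imwrite(f"pics/{n}0b.png",cv2.resize(x,(800,600),interpolation=cv2.INTER_CUBIC))
E
```

```text
{'clock': 0.0, 'joints': array([-8.42381221e-01,  3.85531700e-01,  6.59836793e-03, -5.19692077e-04,
       -1.19400622e+00, -2.58604401e-01]), 'joint_vel': array([ 0.00030524,  0.00081866, -0.00075773,  0.00015837,  0.00019533,
       -0.00073639]), 'joint_efforts': array([ 4.17327033e-05, -3.92293775e+01,  1.88397807e+01,  4.18609321e+00,
       -4.60784388e-03,  5.30092706e-06]), 'position': array([ 282.69575857, -556.7359015 ,  230.22278217]), 'ee_rot': array([-2.32657563e-01,  9.72558097e-01,  1.05815440e-03, -2.94947725e-04]), 'contact_force': array([-0.15652618, -0.03728899,  0.01926457]), 'wrist_torque': array([-0.00850637,  0.00395804, -0.00881987]), 'grasp_force': 0.0, 'gripper_width': 85.59557380534123}
scene {'camera_matrix': [[349.3059, 0.0, 248.078], [0.0, 349.3059, 194.7522], [0.0, 0.0, 1.0]], 'view': [[0.7793, 0.6266, 0.0041, -408.3445], [-0.3516, 0.4318, 0.8306, 158.7547], [0.5187, -0.6488, 0.5568, -1228.7603], [0.0, 0.0, 0.0, 1.0]]}
side {'camera_matrix': [[363.9329, 0.0, 256.0599], [0.0, 363.9329, 190.9182], [0.0, 0.0, 1.0]], 'view': [[-0.9989, -0.0468, 0.0034, 528.9098], [0.0294, -0.5671, 0.8231, -47.8535], [-0.0366, 0.8223, 0.5678, -894.9285], [0.0, 0.0, 0.0, 1.0]]}
wrist {'camera_matrix': [[264.8028, 0.0, 254.5922], [0.0, 264.8028, 192.7479], [0.0, 0.0, 1.0]], 'T_tool_cam': [[-0.0012, 0.9472, 0.3205, 82.952], [1.0, 0.0014, -0.0005, 1.3781], [-0.0009, 0.3205, -0.9472, -142.1621], [0.0, 0.0, 0.0, 1.0]]}
```

View pics/scene0b.png

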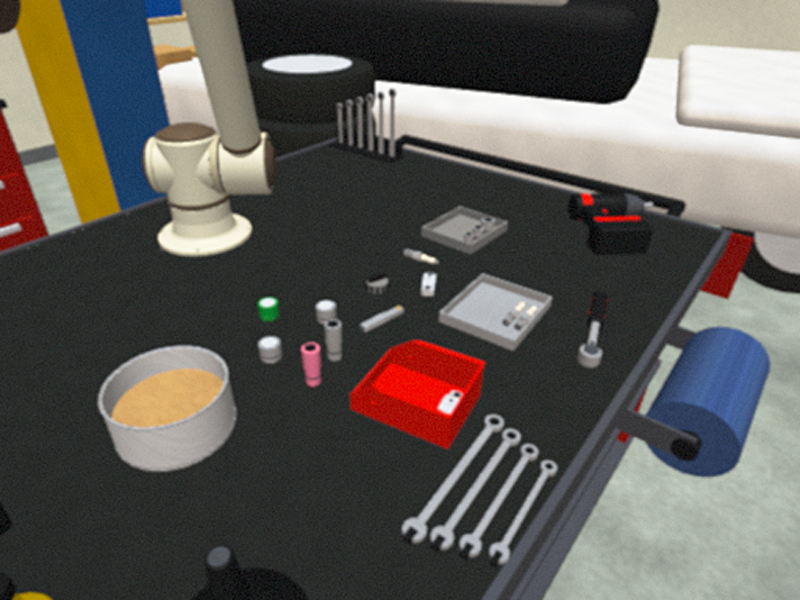

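View pics/side0b.png

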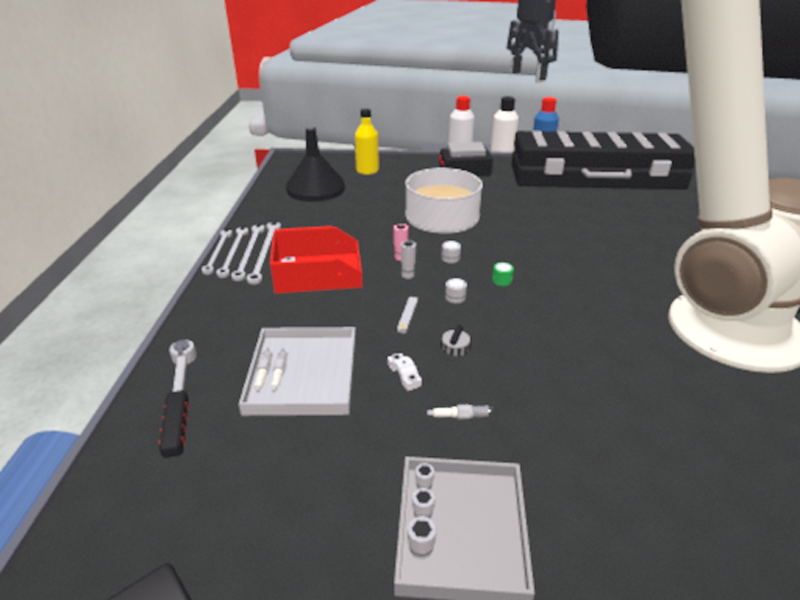

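Side view (800×600 scale): tappets at (451,251) and (456,290), green look-alike (503,273), loose deep socket (408,260), pink look-alike (401,240), cap (404,371), plug (460,411). The tin is at (443,200), red bin (316,260), plug tray (298,370) and socket tray (465,527). Scene view: tappets (326,305) and (269,342), socket (334,335), cap (429,284), plug (418,256).

```bash
cat > h.py <<'E'
from bench import arm, optics
import numpy as np, cv2
from scipy.spatial.transform import Rotation as R
S=1.5625
def ray(cam,px,pose=None):
    i=optics.camera_info(cam);K=i["camera_matrix"]
    d=np.array([(px[0]-K[0,2])/K[0,0],-(px[1]-K[1,2])/K[1,1],-1.])
    if cam=="wrist":
        p,q=pose;T=np.eye(4);T[:3,:3]=R.from_quat(q).as_matrix();T[:3,3]=p;T=T@i["T_tool_cam"]
    else: T=np.linalg.inv(i["view"])
    return T[:3,3],T[:3,:3]@d
def onz(cam,px,z,pose=None):
    o,d=ray(cam,px,pose);return (o+d*(z-o[2])/d[2])
def tri(r1,r2):
    A=[];b=[]
    for o,d in(r1,r2):
        d=d/np.linalg.norm(d);P=np.eye(3)-np.outer(d,d);A.append(P);b.append(P@o)
    return np.linalg.lstsq(np.vstack(A),np.hstack(b),rcond=None)[0]
def pose():
    s=arm.read_state();return s["position"],s["ee_rot"]
def go(xyz,yaw=None):
    "slide and dr(units) to reach tcp xyz with tool down and tool-y axis along world angle yaw (mod pi)"
    p,q=pose();M=R.from_quat(q)
    out=np.round(M.inv().apply(np.array(xyz)-p),1)
    cur=np.arctan2(*M.as_matrix()[[1,0],1])
    if yaw is None: yaw=cur
    dy=(yaw-cur+np.pi/2)%np.pi-np.pi/2; best=cur+dy
    z=np.array([0,0,-1.]);y=np.array([np.cos(best),np.sin(best),0]);x=np.cross(y,z)
    T=R.from_matrix(np.c_[x,y,z]);dr=(M.inv()*T).as_rotvec()
    print("slide",out,"dr",np.round(np.degrees(dr)/8,2),"j6",round(arm.read_state()["joints"][5],2))
def shot(name,n):
    p=pose();im=optics.get_image(name);cv2.imwrite(f"pics/{n}.png",im);np.savez(f"pics/{n}.npz",p=p[0],q=p[1]);return im
def lp(n):
    f=np.load(f"pics/{n}.npz");return f["p"],f["q"]
E
python3 - <<'E'
from h import *
def two(n,a,b,z):
    a=np.array(a)/S;b=np.array(b)/S
    print(n,"scene",onz("scene",a,z).round(),"side",onz("side",b,z).round(),"tri",tri(ray("scene",a),ray("side",b)).round())
two("tA",(326,305),(456,282),28);two("tB",(269,342),(451,243),28);two("sock",(334,324),(408,242),64)
two("cap",(429,282),(404,368),24);two("plug",(413,254),(470,411),8);two("tin",(165,388),(443,186),75)
two("green",(268,301),(503,266),28);two("pink",(311,347),(401,227),64)
for a,b in zip([(421,229),(463,207),(508,224),(466,243)],[(519,463),(532,588),(396,586),(405,459)]):pass
for nm,L,z in(("ptray",[(262,328),(355,328),(350,405),(243,405)],20),("stray",[(405,459),(519,463),(532,588),(396,586)],22),("bin",[(272,291),(362,288)],0)):
    for c in L: print(nm,onz("side",np.array(c)/S,z).round())
for nm,L,z in(("ptray",[(440,307),(485,275),(552,297),(515,337)],20),("stray",[(421,229),(463,207),(508,224),(466,241)],22),("bin",[(350,405),(447,445)],0)):
    for c in L: print(nm,"sc",onz("scene",np.array(c)/S,z).round())
E
```

```text
tA scene [440. -66.  28.] side [439. -69.  28.] tri [440. -67.  29.]
tB scene [ 444. -197.   28.] side [ 444. -203.   28.] tri [ 445. -198.   30.]
sock scene [ 525. -133.   64.] side [ 522. -137.   64.] tri [ 524. -133.   65.]
cap scene [531. 114.  24.] side [517. 146.  24.] tri [518. 132.  11.]
plug scene [426. 206.   8.] side [429. 207.   8.] tri [428. 206.   8.]
tin scene [ 465. -382.   75.] side [ 459. -357.   75.] tri [ 457. -378.   67.]
green scene [ 353. -121.   28.] side [ 355. -125.   28.] tri [ 356. -122.   30.]
pink scene [ 539. -195.   64.] side [ 537. -193.   64.] tri [ 537. -194.   63.]
ptray [736.  62.  20.]
ptray [595.  55.  20.]
ptray [584. 216.  20.]
ptray [720. 223.  20.]
stray [510. 300.  22.]
stray [379. 299.  22.]
stray [385. 445.  22.]
stray [512. 449.  22.]
bin [753. -68.   0.]
bin [600. -85.   0.]
ptray sc [590.  63.  20.]
ptray sc [595. 208.  20.]
ptray sc [728. 217.  20.]
ptray sc [733.  68.  20.]
stray sc [386. 289.  22.]
stray sc [394. 449.  22.]
stray sc [523. 433.  22.]
stray sc [494. 303.  22.]
bin sc [ 616. -200.    0.]
bin sc [ 765. -174.    0.]
```

```bash
python3 -c "
from h import *
go((430,-80,250),np.pi/2)"
```

```text
slide [-347.1  358.7  -19. ] dr [ 0.01 -0.    3.36] j6 -0.26
```

Request:
step_arm --motion '[{"slide":[-43,45,-2.5],"dr":[0,0,0.42],"jaw":85},{"slide":[-87,90,-5],"dr":[0,0,0.84],"jaw":85},{"slide":[-130,135,-7.5],"dr":[0,0,1.26],"jaw":85},{"slide":[-174,180,-10],"dr":[0,0,1.68],"jaw":85},{"slide":[-217,225,-12],"dr":[0,0,2.1],"jaw":80},{"slide":[-260,270,-15],"dr":[0,0,2.52],"jaw":70},{"slide":[-304,314,-17],"dr":[0,0,2.94],"jaw":60},{"slide":[-347,359,-19],"dr":[0,0,3.36],"jaw":50}]'

```text
clock: 1.15
position: [430.0, -78.0, 250.6]
ee_rot: [0.001, 1.0, 0.0, 0.0]
contact_force: [1.0, -0.9, 0.5]
gripper_width: 49.9
grasp_force: 0.0
```

```bash
python3 - <<'E'
from h import *
im=shot("wrist","w1");print(pose(),arm.read_state()["clock"])
cv2.imwrite("pics/w1b.png",cv2.resize(im,(800,600),interpolation=cv2.INTER_CUBIC))
E
```

```text
(array([432.37869361, -72.97844409, 250.85242883]), array([-1.84549993e-03,  9.99996549e-01,  8.66843974e-04,  1.65678054e-03])) 1.2
```

View pics/w1b.png

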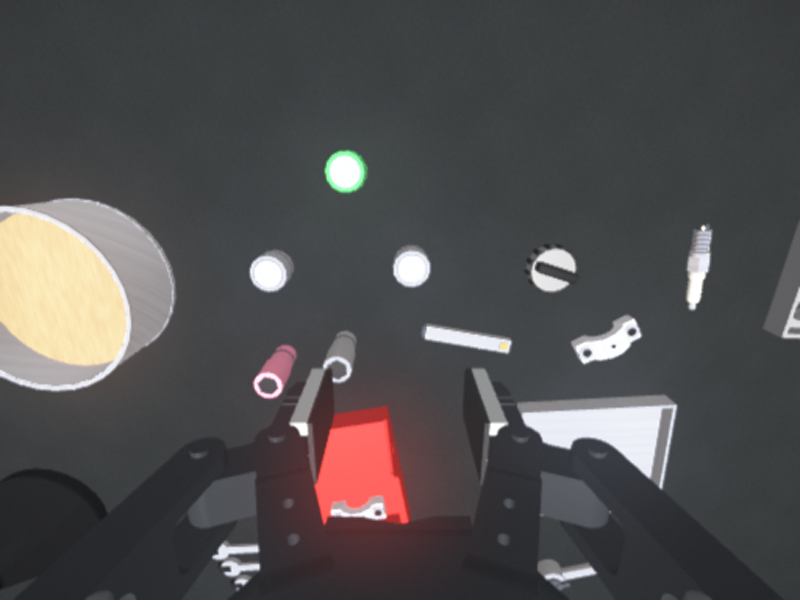

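View shows: green tappet (346,172, leave), white tappets (269,272) and (412,268), socket mouth (340,370), pink socket (268,384, leave), cap (607,343) with bolt holes (587,352),(632,330), plug from (706,228) to (692,307).

```bash
python3 - <<'E'
from h import *
P=lp("w1");print(P[0],pose()[0],arm.read_state()["joint_vel"].round(3))
W=lambda a,z:onz("wrist",np.array(a)/S,z,P).round(1)
im=cv2.imread("pics/w1.png");hsv=cv2.cvtColor(im,cv2.COLOR_BGR2HSV)
m=cv2.inRange(hsv,(0,0,200),(180,60,255))
n,l,st,c=cv2.connectedComponentsWithStats(m)
for k in range(1,n):
    if st[k,4]>120 and c[k][1]<235: print((c[k]*S).round(),st[k],onz("wrist",c[k],28,P).round(1))
print("sock",W((340,370),64),"pink",W((268,384),64),"green",W((346,172),28))
a,b=W((587,352),14),W((632,330),14);print("cap holes",a,b,(a+b)/2,np.degrees(np.arctan2(*(b-a)[[1,0]])),"mid",W((607,338),24))
a,b=W((706,228),8),W((692,307),8);print("plug",a,b,np.linalg.norm(a-b),np.degrees(np.arctan2(*(b-a)[[1,0]])),a+(b-a)*24/83)
print("tin rim right",W((131,325),75),"tray corner",W((675,400),20),W((780,335),22))
print("bin", W((388,407),28),W((408,522),60))
for (x,y) in((440,-67),):go((x,y,150),np.pi/2)
E
```

```text
[429.96108026 -78.04532718 250.55920562] [432.37869361 -72.97844409 250.85242883] [-0.112  0.005 -0.001  0.019 -0.012  0.285]
[344. 171.] [211  99  20  22 334] [ 354.3 -121.8   28. ]
[ 77. 301.] [  0 132  84 118 816] [ 469.4 -375.5   28. ]
[411. 268.] [252 161  23  22 413] [438.1 -64.8  28. ]
[558. 259.] [344 160  24  14 192] [429.7  67.1  28. ]
[697. 276.] [440 162  14  36 315] [446.4 195.7  28. ]
[268. 273.] [160 164  23  22 403] [ 442.3 -195.3   28. ]
[546. 281.] [340 170  23  16 160] [450.7  59.2  28. ]
[609. 343.] [368 204  42  29 492] [513.3 126.6  28. ]
[465. 338.] [272 209  55  17 417] [507.9 -12.3  28. ]
sock [ 522.1 -128.4   64. ] pink [ 536.  -193.8   64. ] green [ 355.  -120.2   28. ]
cap holes [529.2 113.8  14. ] [505.3 154.9  14. ] [517.25 134.35  14.  ] 120.17836574846851 mid [509.5 126.   24. ]
plug [405.8 208.8   8. ] [483.4 213.4   8. ] 77.73622064391859 3.392429439191869 [428.23855422 210.13012048   8.        ]
tin rim right [ 474.2 -297.4   75. ] tray corner [581.3 209.8  20. ] [507.6 295.   22. ]
bin [583.7 -87.2  28. ] [700.7 -66.9  60. ]
slide [ -7.3   5.8 100.9] dr [0.01 0.02 0.03] j6 -1.77
```

Request:
step_arm --motion '[{"slide":[-10,14,20],"jaw":50},{"slide":[-10,14,60],"jaw":50},{"slide":[-10,14,110],"jaw":50},{"slide":[-10,14,150],"jaw":50},{"slide":[-10,14,175],"jaw":50},{"slide":[-10,14,185],"jaw":50},{"slide":[-10,14,185],"jaw":50},{"slide":[-10,14,185],"jaw":50}]'

```text
$.motion[0]: bad value
```

```bash
python3 - <<'E'
from h import *
im=shot("wrist","w2");P=lp("w2");print(P,arm.read_state()["joint_vel"].round(3))
hsv=cv2.cvtColor(im,cv2.COLOR_BGR2HSV)
m=cv2.inRange(hsv,(0,0,200),(180,60,255))
n,l,st,c=cv2.connectedComponentsWithStats(m)
for k in range(1,n):
    if st[k,4]>300: print(c[k].round(),st[k],onz("wrist",c[k],28,P).round(1))
E
```

```text
(array([432.37869361, -72.97844409, 250.85242883]), array([-1.84549993e-03,  9.99996549e-01,  8.66843974e-04,  1.65678054e-03])) [-0.092 -0.002 -0.021  0.008 -0.02   0.094]
[216. 107.] [207  97  20  21 336] [ 354.3 -121.7   28. ]
[ 47. 191.] [  0 128  79 119 793] [ 470.6 -372.7   28. ]
[259. 169.] [248 158  23  23 416] [437.9 -64.9  28. ]
[167. 172.] [156 161  23  23 409] [ 442.3 -195.2   28. ]
[442. 175.] [436 161  14  35 306] [446.4 195.9  28. ]
[386. 218.] [365 203  41  28 496] [513.5 126.7  28. ]
[294. 215.] [268 207  55  17 420] [507.9 -11.9  28. ]
[384. 273.] [ 333  258   96   51 2125] [611.1 140.1  28. ]
```

View pics/w2.png

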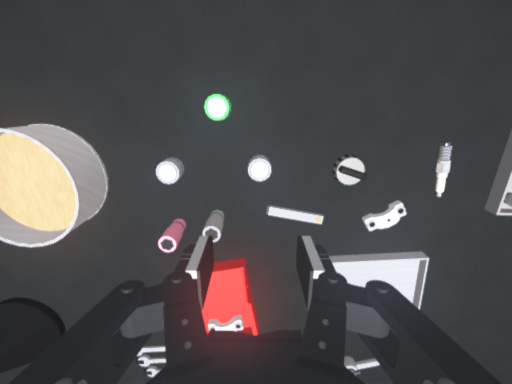

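The call was refused because each row needs "dr"; the view is unchanged (tappets at (259,169) and (167,172), green at (217,107)).

Request:
step_arm --motion '[{"dr":[0,0,0],"slide":[-9,14,20],"jaw":50},{"dr":[0,0,0],"slide":[-9,14,60],"jaw":50},{"dr":[0,0,0],"slide":[-9,14,110],"jaw":50},{"dr":[0,0,0],"slide":[-9,14,150],"jaw":50},{"dr":[0,0,0],"slide":[-9,14,175],"jaw":50},{"dr":[0,0,0],"slide":[-9,14,185],"jaw":50},{"dr":[0,0,0],"slide":[-9,14,185],"jaw":50},{"dr":[0,0,0],"slide":[-9,14,185],"jaw":50}]'

```text
clock: 2.25
position: [439.7, -66.1, 66.3]
ee_rot: [-0.0, 1.0, 0.0, 0.001]
contact_force: [0.9, 0.5, -0.7]
gripper_width: 49.9
grasp_force: 0.0
```

```bash
python3 - <<'E'
from h import *
im=shot("wrist","w3");P=lp("w3");print(P,arm.read_state()["joint_vel"].round(3))
hsv=cv2.cvtColor(im,cv2.COLOR_BGR2HSV)
m=cv2.inRange(hsv,(0,0,200),(180,60,255))
n,l,st,c=cv2.connectedComponentsWithStats(m)
for k in range(1,n):
    if st[k,4]>400: print(c[k].round(),st[k],onz("wrist",c[k],28,P).round(1))
E
```

```text
(array([439.69207089, -66.06075274,  66.33334137]), array([-3.71258573e-04,  9.99999244e-01,  1.55916974e-04,  1.16157072e-03])) [ 0.002 -0.002 -0.004 -0.002  0.001 -0.002]
[166. 100.] [ 146   79   41   43 1343] [ 354.3 -121.7   28. ]
[423. 217.] [ 397  196   52   46 1219] [436.4  59.9  28. ]
[255. 219.] [ 233  199   44   41 1424] [437.9 -64.9  28. ]
[ 81. 224.] [  59  205   45   40 1385] [ 442.2 -195.    28. ]
[478. 298.] [ 439  271   73   45 1338] [510.  120.7  28. ]
[499. 369.] [478 359  34  25 543] [591.1 162.6  28. ]
```

Request:
step_arm --motion '[{"dr":[0,0,0],"slide":[1.5,1,20],"jaw":50},{"dr":[0,0,0],"slide":[1.5,1,40],"jaw":50},{"dr":[0,0,0],"slide":[1.5,1,54],"jaw":50},{"dr":[0,0,0],"slide":[1.5,1,61],"jaw":50},{"dr":[0,0,0],"slide":[1.5,1,62],"jaw":50},{"dr":[0,0,0],"slide":[1.5,1,62],"jaw":40},{"dr":[0,0,0],"slide":[1.5,1,62],"jaw":25},{"dr":[0,0,0],"slide":[1.5,1,62],"jaw":25}]'

```text
clock: 3.3
position: [437.9, -65.0, 4.2]
ee_rot: [-0.001, 1.0, 0.0, 0.001]
contact_force: [-1.2, 0.3, 5.6]
gripper_width: 31.9
grasp_force: 59.3
```

Request:
step_arm --motion '[{"dr":[0,0,0],"slide":[0,0,0],"jaw":25},{"dr":[0,0,0],"slide":[0,0,0],"jaw":25},{"dr":[0,0,0],"slide":[0,0,-5],"jaw":25},{"dr":[0,0,0],"slide":[0,0,-20],"jaw":25},{"dr":[0,0,0],"slide":[0,0,-60],"jaw":25},{"dr":[0,0,0],"slide":[0,0,-110],"jaw":25},{"dr":[0,0,0],"slide":[0,0,-145],"jaw":25},{"dr":[0,0,0],"slide":[0,0,-160],"jaw":25}]'

```text
clock: 4.3
position: [438.1, -64.9, 165.9]
ee_rot: [-0.0, 1.0, 0.0, 0.002]
contact_force: [0.1, -0.3, -0.2]
gripper_width: 32.3
grasp_force: 59.6
```

```bash
python3 - <<'E'
from h import *
print(arm.read_state())
# tin rim from side and scene
for n in("side","scene"):
    im=cv2.imread(f"pics/{n}0.png")
    x0,y0,x1,y1=((255,105,312,150) if n=="side" else (60,218,152,300))
    hsv=cv2.cvtColor(im,cv2.COLOR_BGR2HSV)[y0:y1,x0:x1]
    m=cv2.inRange(hsv,(0,0,95),(180,255,255))
    ys,xs=np.nonzero(m);print(n,xs.min()+x0,xs.max()+x0,ys.min()+y0,ys.max()+y0)
    # outer extreme contour cols
    print([onz(n,p,75).round(1).tolist() for p in((xs.min()+x0,ys[xs==xs.min()].mean()+y0),(xs.max()+x0,ys[xs==xs.max()].mean()+y0),(xs[ys==ys.min()].mean()+x0,ys.min()+y0))])
E
```

```text
{'clock': 4.3, 'joints': array([ 2.22088856e-01,  1.36525947e-01, -5.17623131e-01,  5.94937114e-05,
       -9.11938421e-01, -1.79225544e+00]), 'joint_vel': array([-0.00051954, -0.12671436,  0.13890361, -0.01031187, -0.31554735,
       -0.00098613]), 'joint_efforts': array([-1.62544224e-02, -2.42467314e+01,  1.65336996e+01,  3.79637629e+00,
        1.62721253e-01,  1.17438090e-04]), 'position': array([438.07579197, -64.91440886, 165.89570159]), 'ee_rot': array([-3.33027425e-04,  9.99997173e-01,  4.94891236e-04,  2.30193214e-03]), 'contact_force': array([ 0.09136731, -0.32749064, -0.20210924]), 'wrist_torque': array([ 0.02210688,  0.00134436, -0.02185733]), 'grasp_force': 59.5943158864975, 'gripper_width': 32.330655161032226}
side 255 308 105 149
[[540.5, -166.3, 75.0], [379.9, -369.1, 75.0], [458.6, -476.8, 75.0]]
scene 62 150 221 299
[[421.2, -448.6, 75.0], [568.8, -353.2, 75.0], [405.7, -315.9, 75.0]]
```

Request:
step_arm --motion '[{"dr":[0,0,0],"slide":[0,-20,-10],"jaw":25},{"dr":[0,0,0],"slide":[0,-60,-20],"jaw":25},{"dr":[0,0,0],"slide":[0,-110,-25],"jaw":25},{"dr":[0,0,0],"slide":[0,-160,-25],"jaw":25},{"dr":[0,0,0],"slide":[0,-195,-25],"jaw":25},{"dr":[0,0,0],"slide":[0,-215,-25],"jaw":25},{"dr":[0,0,0],"slide":[0,-220,-25],"jaw":25},{"dr":[0,0,0],"slide":[0,-220,-25],"jaw":25}]'

```text
clock: 5.3
position: [437.2, -284.8, 188.2]
ee_rot: [-0.0, 1.0, 0.0, -0.0]
contact_force: [0.1, -0.2, -0.7]
gripper_width: 32.3
grasp_force: 59.7
```

```bash
python3 - <<'E'
from h import *
im=shot("wrist","w4");P=lp("w4");print(P,arm.read_state()["joint_vel"].round(3),arm.read_state()["contact_force"])
E
```

```text
(array([ 437.16081416, -284.80505923,  188.20756028]), array([-8.59162565e-05,  9.99999962e-01,  2.05148328e-04, -1.60284477e-04])) [ 0.013 -0.004 -0.001  0.001  0.001  0.002] [-0.29067065  0.05738681 -0.74354738]
```

View pics/w4.png

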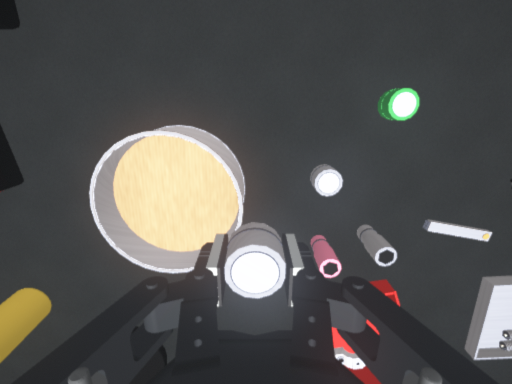

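Tin's rim spans from (91,195) to (244,200), top at (170,132); the held tappet is at (255,272), and the other tappet at (327,181).

```bash
python3 - <<'E'
from h import *
P=lp("w4");im=cv2.imread("pics/w4.png");hsv=cv2.cvtColor(im,cv2.COLOR_BGR2HSV)
pts=np.array([onz("wrist",p,75,P)[:2] for p in((91,195),(106,160),(170,131.5),(215,153),(244,200),(125,254),(172,272))])
A=np.c_[2*pts,np.ones(len(pts))];s=np.linalg.lstsq(A,(pts**2).sum(1),rcond=None)[0]
r=np.sqrt(s[2]+s[0]**2+s[1]**2);print("center",s[:2],"r",r,(np.linalg.norm(pts-s[:2],axis=1)-r).round(1))
E
```

```text
center [ 456.85236699 -372.32962139] r 77.67057050015462 [ 1.9 -1.7  0.9 -1.1  0.7 -0.9  0.1]
```

```bash
python3 - <<'E'
from h import *
from scipy.optimize import brentq
P=lp("w4");im=cv2.imread("pics/w4.png");hsv=cv2.cvtColor(im,cv2.COLOR_BGR2HSV)
m=cv2.inRange(hsv,(10,70,60),(30,255,255));m[:,250:]=0
c=np.array([457,-372.3])
ys,xs=np.nonzero(m)
for y in range(175,240,10):
    x=xs[(ys==y)&(xs>95)].min()
    f=lambda z:np.linalg.norm(onz("wrist",(x,y),z,P)[:2]-c)-75
    print((x,y),[round(float(f(z)),1) for z in(15,25,35,45)])
for x in range(140,200,10):
    y=ys[xs==x].max()
    print((x,y),[round(float(np.linalg.norm(onz("wrist",(x,y),z,P)[:2]-c)-75),1) for z in(15,25,35,45)])
E
```

```text
(np.int64(115), 175) [10.2, 5.6, 1.3, -2.9]
(np.int64(113), 185) [12.7, 7.5, 2.4, -2.4]
(np.int64(114), 195) [13.6, 7.9, 2.2, -3.3]
(np.int64(117), 205) [14.1, 7.8, 1.7, -4.3]
(np.int64(121), 215) [15.4, 8.8, 2.2, -4.4]
(np.int64(128), 225) [15.7, 8.7, 1.8, -5.2]
(np.int64(138), 235) [15.8, 8.6, 1.5, -5.7]
(140, np.int64(236)) [15.1, 7.9, 0.8, -6.4]
(150, np.int64(238)) [8.8, 1.9, -5.1, -12.1]
(160, np.int64(246)) [12.8, 5.9, -1.1, -8.0]
(170, np.int64(248)) [10.8, 4.1, -2.5, -9.1]
(180, np.int64(240)) [-4.4, -10.3, -16.1, -21.7]
(190, np.int64(197)) [-63.8, -64.0, -62.6, -60.0]
```

Request:
step_arm --motion '[{"dr":[0,0,0],"slide":[2,-10,0],"jaw":25},{"dr":[0,0,0],"slide":[4,-35,0],"jaw":25},{"dr":[0,0,0],"slide":[6,-65,10],"jaw":25},{"dr":[0,0,0],"slide":[6,-82,40],"jaw":25},{"dr":[0,0,0],"slide":[6,-87,75],"jaw":25},{"dr":[0,0,0],"slide":[6,-87,105],"jaw":25},{"dr":[0,0,0],"slide":[6,-87,118],"jaw":25},{"dr":[0,0,0],"slide":[6,-87,118],"jaw":25}]'

```text
clock: 6.35
position: [431.4, -371.9, 69.9]
ee_rot: [-0.001, 1.0, 0.0, -0.001]
contact_force: [0.6, -0.9, -0.2]
gripper_width: 32.1
grasp_force: 59.7
```

Image estimates the disc at about 37 mm, so touch is expected at TCP ≈ 41. I'll approach to 48, then creep.

Request:
step_arm --motion '[{"dr":[0,0,0],"slide":[0,0,4],"jaw":25},{"dr":[0,0,0],"slide":[0,0,10],"jaw":25},{"dr":[0,0,0],"slide":[0,0,15],"jaw":25},{"dr":[0,0,0],"slide":[0,0,18],"jaw":25},{"dr":[0,0,0],"slide":[0,0,20],"jaw":25},{"dr":[0,0,0],"slide":[0,0,21],"jaw":25},{"dr":[0,0,0],"slide":[0,0,22],"jaw":25},{"dr":[0,0,0],"slide":[0,0,22],"jaw":25}]'

```text
clock: 7.35
position: [431.5, -372.0, 48.3]
ee_rot: [-0.0, 1.0, 0.0, -0.0]
contact_force: [-0.4, 0.3, -0.1]
gripper_width: 32.1
grasp_force: 59.7
```

Request:
step_arm --motion '[{"dr":[0,0,0],"slide":[0,0,0.4],"jaw":25},{"dr":[0,0,0],"slide":[0,0,0.8],"jaw":25},{"dr":[0,0,0],"slide":[0,0,1.2],"jaw":25},{"dr":[0,0,0],"slide":[0,0,1.6],"jaw":25},{"dr":[0,0,0],"slide":[0,0,2],"jaw":25},{"dr":[0,0,0],"slide":[0,0,2.4],"jaw":25},{"dr":[0,0,0],"slide":[0,0,2.8],"jaw":25},{"dr":[0,0,0],"slide":[0,0,3],"jaw":25}]'

```text
clock: 8.35
position: [431.5, -372.1, 45.3]
ee_rot: [-0.0, 1.0, 0.0, -0.0]
contact_force: [-0.3, -0.0, -0.7]
gripper_width: 32.2
grasp_force: 59.7
```

Request:
step_arm --motion '[{"dr":[0,0,0],"slide":[0,0,0.4],"jaw":25},{"dr":[0,0,0],"slide":[0,0,0.8],"jaw":25},{"dr":[0,0,0],"slide":[0,0,1.2],"jaw":25},{"dr":[0,0,0],"slide":[0,0,1.6],"jaw":25},{"dr":[0,0,0],"slide":[0,0,2],"jaw":25},{"dr":[0,0,0],"slide":[0,0,2],"jaw":25},{"dr":[0,0,0],"slide":[0,0,2],"jaw":25},{"dr":[0,0,0],"slide":[0,0,2],"jaw":25}]'

```text
clock: 9.35
position: [431.5, -372.1, 43.3]
ee_rot: [-0.0, 1.0, 0.0, -0.0]
contact_force: [0.4, -0.0, -0.5]
gripper_width: 32.1
grasp_force: 59.7
```

Request:
step_arm --motion '[{"dr":[0,0,0],"slide":[0,0,0.4],"jaw":25},{"dr":[0,0,0],"slide":[0,0,0.8],"jaw":25},{"dr":[0,0,0],"slide":[0,0,1.2],"jaw":25},{"dr":[0,0,0],"slide":[0,0,1.6],"jaw":25},{"dr":[0,0,0],"slide":[0,0,1.6],"jaw":25},{"dr":[0,0,0],"slide":[0,0,1.6],"jaw":25},{"dr":[0,0,0],"slide":[0,0,1.6],"jaw":25},{"dr":[0,0,0],"slide":[0,0,1.6],"jaw":25}]'

```text
clock: 10.35
position: [431.5, -372.1, 42.6]
ee_rot: [-0.0, 1.0, -0.0, 0.0]
contact_force: [-2.0, 1.6, 6.2]
gripper_width: 32.5
grasp_force: 59.9
```

Touch (6 N) felt at TCP 42.6. Release and lift, then go to the second tappet.

Request:
step_arm --motion '[{"dr":[0,0,0],"slide":[0,0,0],"jaw":36},{"dr":[0,0,0],"slide":[0,0,0],"jaw":42},{"dr":[0,0,0],"slide":[0,0,0],"jaw":46},{"dr":[0,0,0],"slide":[0,0,0],"jaw":46},{"dr":[0,0,0],"slide":[0,0,-10],"jaw":46},{"dr":[0,0,0],"slide":[0,0,-40],"jaw":46},{"dr":[0,0,0],"slide":[0,0,-80],"jaw":46},{"dr":[0,0,0],"slide":[0,0,-110],"jaw":46}]'

```text
clock: 11.35
position: [432.0, -372.4, 154.3]
ee_rot: [-0.0, 1.0, -0.001, 0.001]
contact_force: [1.0, -0.8, 0.5]
gripper_width: 46.1
grasp_force: 0.0
```

Request:
step_arm --motion '[{"dr":[0,0,0],"slide":[-4,20,0],"jaw":50},{"dr":[0,0,0],"slide":[-8,60,0],"jaw":50},{"dr":[0,0,0],"slide":[-10.5,110,0],"jaw":50},{"dr":[0,0,0],"slide":[-10.5,150,20],"jaw":50},{"dr":[0,0,0],"slide":[-10.5,170,50],"jaw":50},{"dr":[0,0,0],"slide":[-10.5,177,75],"jaw":50},{"dr":[0,0,0],"slide":[-10.5,177,87],"jaw":50},{"dr":[0,0,0],"slide":[-10.5,177,87],"jaw":50}]'

```text
clock: 12.35
position: [441.4, -195.0, 64.1]
ee_rot: [-0.0, 1.0, 0.0, -0.001]
contact_force: [0.2, 0.1, 0.3]
gripper_width: 49.8
grasp_force: 0.0
```

```bash
python3 - <<'E'
from h import *
im=shot("wrist","w5");P=lp("w5");print(P,arm.read_state()["joint_vel"].round(3))
hsv=cv2.cvtColor(im,cv2.COLOR_BGR2HSV)
m=cv2.inRange(hsv,(0,0,200),(180,60,255))
n,l,st,c=cv2.connectedComponentsWithStats(m)
for k in range(1,n):
    if st[k,4]>400: print(c[k].round(),st[k],onz("wrist",c[k],28,P).round(1),onz("wrist",c[k],66,P).round(1))
E
```

```text
(array([ 441.43152254, -194.99992786,   64.10967267]), array([-4.09255722e-04,  9.99999411e-01,  4.44321326e-05, -1.00434178e-03])) [-0.006 -0.015  0.014  0.002  0.001  0.   ]
[368.  97.] [ 348   77   41   42 1337] [ 354.4 -121.9   28. ] [ 355.2 -137.2   66. ]
[ 53. 246.] [   0  181   84  142 1074] [ 460.7 -347.3   28. ] [ 438.9 -314.6   66. ]
[252. 224.] [ 231  204   44   41 1406] [ 442.3 -195.7   28. ] [ 424.4 -195.3   66. ]
[459. 290.] [ 414  277   96   27 1145] [501. -28.  28.] [470.6 -63.3  66. ]
```

View pics/w5.png

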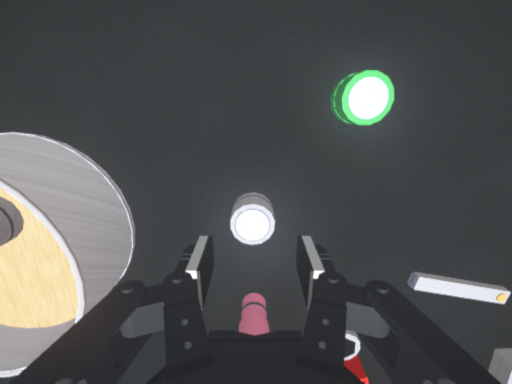

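White tappet between the fingers at (252,224); green look-alike at (368,97), pink socket at (254,315), both clear.

Request:
step_arm --motion '[{"dr":[0,0,0],"slide":[-1,-0.5,20],"jaw":50},{"dr":[0,0,0],"slide":[-1,-0.5,40],"jaw":50},{"dr":[0,0,0],"slide":[-1,-0.5,53],"jaw":50},{"dr":[0,0,0],"slide":[-1,-0.5,59],"jaw":50},{"dr":[0,0,0],"slide":[-1,-0.5,60],"jaw":50},{"dr":[0,0,0],"slide":[-1,-0.5,60],"jaw":40},{"dr":[0,0,0],"slide":[-1,-0.5,60],"jaw":25},{"dr":[0,0,0],"slide":[-1,-0.5,60],"jaw":25}]'

```text
clock: 13.4
position: [443.5, -195.6, 5.6]
ee_rot: [-0.001, 1.0, -0.0, 0.001]
contact_force: [-1.6, -0.3, 5.6]
gripper_width: 32.1
grasp_force: 59.4
```

Request:
step_arm --motion '[{"dr":[0,0,0],"slide":[0,0,0],"jaw":25},{"dr":[0,0,0],"slide":[0,0,0],"jaw":25},{"dr":[0,0,0],"slide":[0,0,-5],"jaw":25},{"dr":[0,0,0],"slide":[0,0,-25],"jaw":25},{"dr":[0,0,0],"slide":[0,0,-65],"jaw":25},{"dr":[0,0,0],"slide":[0,0,-110],"jaw":25},{"dr":[0,0,0],"slide":[-10,-10,-140],"jaw":25},{"dr":[0,0,0],"slide":[-20,-40,-150],"jaw":25}]'

```text
clock: 14.4
position: [464.2, -235.4, 157.5]
ee_rot: [-0.001, 1.0, -0.0, 0.002]
contact_force: [0.3, 0.7, -0.5]
gripper_width: 32.2
grasp_force: 59.6
```

Request:
step_arm --motion '[{"dr":[0,0,0],"slide":[-10,-40,0],"jaw":25},{"dr":[0,0,0],"slide":[-20,-85,0],"jaw":25},{"dr":[0,0,0],"slide":[-20,-118,10],"jaw":25},{"dr":[0,0,0],"slide":[-20,-132,35],"jaw":25},{"dr":[0,0,0],"slide":[-20,-136,60],"jaw":25},{"dr":[0,0,0],"slide":[-20,-136,75],"jaw":25},{"dr":[0,0,0],"slide":[-20,-136,80],"jaw":25},{"dr":[0,0,0],"slide":[-20,-136,80],"jaw":25}]'

```text
clock: 15.4
position: [483.3, -371.3, 75.0]
ee_rot: [-0.001, 1.0, -0.0, 0.0]
contact_force: [-0.3, -0.5, -0.5]
gripper_width: 32.0
grasp_force: 59.6
```

Request:
step_arm --motion '[{"dr":[0,0,0],"slide":[0,0,5],"jaw":25},{"dr":[0,0,0],"slide":[0,0,13],"jaw":25},{"dr":[0,0,0],"slide":[0,0,20],"jaw":25},{"dr":[0,0,0],"slide":[0,0,24],"jaw":25},{"dr":[0,0,0],"slide":[0,0,26],"jaw":25},{"dr":[0,0,0],"slide":[0,0,27.5],"jaw":25},{"dr":[0,0,0],"slide":[0,0,28],"jaw":25},{"dr":[0,0,0],"slide":[0,0,28],"jaw":25}]'

```text
clock: 16.4
position: [483.1, -371.6, 46.8]
ee_rot: [-0.0, 1.0, -0.0, 0.0]
contact_force: [0.9, -0.7, -0.4]
gripper_width: 31.9
grasp_force: 59.6
```

Request:
step_arm --motion '[{"dr":[0,0,0],"slide":[0,0,0.4],"jaw":25},{"dr":[0,0,0],"slide":[0,0,0.8],"jaw":25},{"dr":[0,0,0],"slide":[0,0,1.2],"jaw":25},{"dr":[0,0,0],"slide":[0,0,1.6],"jaw":25},{"dr":[0,0,0],"slide":[0,0,2],"jaw":25},{"dr":[0,0,0],"slide":[0,0,2],"jaw":25},{"dr":[0,0,0],"slide":[0,0,2],"jaw":25},{"dr":[0,0,0],"slide":[0,0,2],"jaw":25}]'

```text
clock: 17.4
position: [483.0, -371.5, 44.7]
ee_rot: [-0.0, 1.0, -0.0, 0.0]
contact_force: [-0.0, -0.8, 0.0]
gripper_width: 32.1
grasp_force: 59.6
```

Request:
step_arm --motion '[{"dr":[0,0,0],"slide":[0,0,0.3],"jaw":25},{"dr":[0,0,0],"slide":[0,0,0.6],"jaw":25},{"dr":[0,0,0],"slide":[0,0,0.9],"jaw":25},{"dr":[0,0,0],"slide":[0,0,1.2],"jaw":25},{"dr":[0,0,0],"slide":[0,0,1.3],"jaw":25},{"dr":[0,0,0],"slide":[0,0,1.3],"jaw":25},{"dr":[0,0,0],"slide":[0,0,1.3],"jaw":25},{"dr":[0,0,0],"slide":[0,0,1.3],"jaw":25}]'

```text
clock: 18.4
position: [483.0, -371.5, 44.0]
ee_rot: [-0.0, 1.0, -0.0, 0.0]
contact_force: [-1.5, 1.7, 5.4]
gripper_width: 32.0
grasp_force: 59.8
```

Request:
step_arm --motion '[{"dr":[0,0,0],"slide":[0,0,0],"jaw":36},{"dr":[0,0,0],"slide":[0,0,0],"jaw":42},{"dr":[0,0,0],"slide":[0,0,0],"jaw":46},{"dr":[0,0,0],"slide":[0,0,0],"jaw":46},{"dr":[0,0,0],"slide":[0,0,-10],"jaw":46},{"dr":[0,0,0],"slide":[0,0,-40],"jaw":46},{"dr":[0,0,0],"slide":[0,0,-80],"jaw":46},{"dr":[0,0,0],"slide":[0,0,-115],"jaw":46}]'

```text
clock: 19.4
position: [483.3, -371.7, 160.7]
ee_rot: [-0.0, 1.0, -0.0, 0.001]
contact_force: [0.8, 0.4, -0.4]
gripper_width: 46.1
grasp_force: 0.0
```

Request:
step_arm --motion '[{"dr":[0,0,0],"slide":[5,30,0],"jaw":46},{"dr":[0,0,0],"slide":[12,80,0],"jaw":46},{"dr":[0,0,0],"slide":[20,135,0],"jaw":46},{"dr":[0,0,0],"slide":[27,190,0],"jaw":46},{"dr":[0,0,0],"slide":[34,245,0],"jaw":46},{"dr":[0,0,0],"slide":[41,300,0],"jaw":46},{"dr":[0,0,0],"slide":[48,350,0],"jaw":46},{"dr":[0,0,0],"slide":[54,400,0],"jaw":46}]'

```text
clock: 20.4
position: [428.6, 30.1, 159.4]
ee_rot: [-0.001, 1.0, 0.0, 0.001]
contact_force: [0.9, 1.2, 0.3]
gripper_width: 46.3
grasp_force: 0.0
```

Request:
step_arm --motion '[{"dr":[0,0,0],"slide":[4,50,0],"jaw":40},{"dr":[0,0,0],"slide":[10,95,0],"jaw":40},{"dr":[0,0,0],"slide":[10,130,0],"jaw":40},{"dr":[0,0,0],"slide":[10,150,0],"jaw":40},{"dr":[0,0,0],"slide":[10,158,0],"jaw":40},{"dr":[0,0,0],"slide":[10,160,0],"jaw":40},{"dr":[0,0,0],"slide":[10,160,0],"jaw":40},{"dr":[0,0,0],"slide":[10,160,0],"jaw":40}]'

```text
clock: 21.4
position: [418.7, 187.6, 158.4]
ee_rot: [0.0, 1.0, -0.0, -0.0]
contact_force: [0.2, -0.1, 0.2]
gripper_width: 39.9
grasp_force: 0.0
```

```bash
python3 - <<'E'
from h import *
im=shot("wrist","w6");P=lp("w6");print(P,arm.read_state()["joint_vel"].round(3),arm.read_state()["clock"])
cv2.imwrite("pics/w6b.png",cv2.resize(im,(800,600),interpolation=cv2.INTER_CUBIC))
E
```

```text
(array([418.65925675, 187.62254364, 158.38337453]), array([ 2.68856227e-04,  9.99999952e-01, -1.01141697e-04, -1.19349896e-04])) [0.004 0.003 0.001 0.001 0.001 0.   ] 21.45
```

View pics/w6b.png

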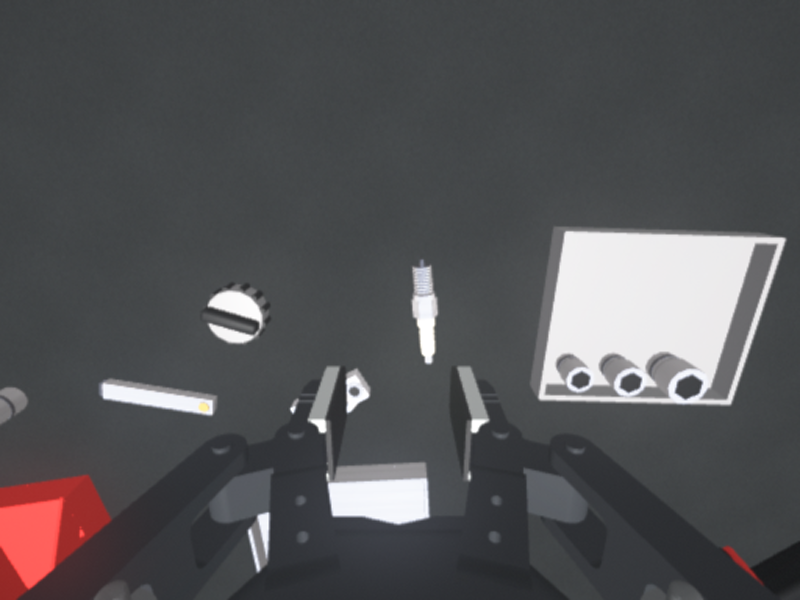

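Plug at (421,262) thread end to (429,362) terminal, hexagon at (425,304). The socket tray's rim corners are at (556,229), (784,238), (732,404), (538,402).

```bash
python3 - <<'E'
from h import *
P=lp("w6");W=lambda a,z:onz("wrist",np.array(a)/S,z,P).round(1)
a,b=W((421.5,262),8),W((429,362),8);print(a,b,np.linalg.norm(b-a),np.degrees(np.arctan2(*(b-a)[[1,0]])),"ctr",a+(b-a)*24/83,"hexmid",W((424.5,304),10))
print([W(p,22).tolist() for p in((556,229),(784,238),(732,404),(538,402))])
print([W(p,37).tolist() for p in((580,379),(629,382),(687,387))])
c=(a+(b-a)*24/83);yaw=np.arctan2(*(b-a)[[1,0]])+np.pi/2
go((c[0],c[1],60),yaw)
E
```

```text
[404.1 205.9   8. ] [484.4 213.2   8. ] 80.63113542546697 5.194428907734797 ctr [427.31927711 208.01084337   8.        ] hexmid [435.5 208.6  10. ]
[[378.3, 295.0, 22.0], [384.6, 449.9, 22.0], [513.9, 447.9, 22.0], [511.8, 297.2, 22.0]]
[[483.4, 319.5, 37.0], [485.9, 355.1, 37.0], [490.1, 397.8, 37.0]]
slide [-8.7 20.3 98.4] dr [-0.   -0.   -0.65] j6 -2.35
```

Request:
step_arm --motion '[{"dr":[0,0,-0.1],"slide":[-2,4,10],"jaw":40},{"dr":[0,0,-0.3],"slide":[-5,12,35],"jaw":40},{"dr":[0,0,-0.5],"slide":[-9,18,65],"jaw":40},{"dr":[0,0,-0.65],"slide":[-9,20,95],"jaw":36},{"dr":[0,0,-0.65],"slide":[-9,20.3,115],"jaw":36},{"dr":[0,0,-0.65],"slide":[-9,20.3,125],"jaw":36},{"dr":[0,0,-0.65],"slide":[-9,20.3,130],"jaw":36},{"dr":[0,0,-0.65],"slide":[-9,20.3,130],"jaw":36}]'

```text
clock: 22.45
position: [427.8, 208.9, 28.5]
ee_rot: [-0.046, 0.999, 0.0, 0.0]
contact_force: [0.2, 0.7, 0.5]
gripper_width: 35.9
grasp_force: 0.0
```

```bash
python3 - <<'E'
from h import *
im=shot("wrist","w7");P=lp("w7");print(P[0])
W=lambda a,z:onz("wrist",np.array(a),z,P).round(1)
g=cv2.cvtColor(im,cv2.COLOR_BGR2GRAY);m=cv2.inRange(g,110,255)
n,l,st,c=cv2.connectedComponentsWithStats(m)
for k in range(1,n):
    if st[k,4]>300:print(c[k].round(),st[k],W(c[k],8))
cv2.imwrite("pics/w7b.png",im[100:384,130:390])
go((427.3,208,2),np.radians(95.2))
E
```

```text
[427.84804826 208.87046019  28.53456942]
[451. 260.] [  367   174   145   198 19941] [437.  350.7   8. ]
[251. 248.] [ 237  198   29  105 2004] [439.9 208.6   8. ]
[ 42. 233.] [   6  205   71   65 1896] [441.   65.5   8. ]
[212. 261.] [202 234  19  74 501] [453.2 181.7   8. ]
[298. 257.] [289 234  20  65 447] [444.4 242.3   8. ]
[ 14. 320.] [  0 306  31  28 681] [519.2  31.5   8. ]
slide [ 0.8 -0.9 26.9] dr [0.   0.01 0.01] j6 -2.28
```

View pics/w7b.png

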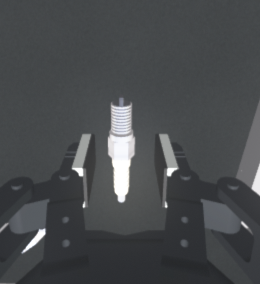

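Plug (thread top (250,198), hex bottom (252,257)) is aligned between the fingers. Grasp it.

Request:
step_arm --motion '[{"dr":[0,0,0],"slide":[0.5,-0.5,8],"jaw":36},{"dr":[0,0,0],"slide":[0.5,-0.5,17],"jaw":36},{"dr":[0,0,0],"slide":[0.5,-0.5,23],"jaw":36},{"dr":[0,0,0],"slide":[0.5,-0.5,25.5],"jaw":36},{"dr":[0,0,0],"slide":[0.5,-0.5,26],"jaw":30},{"dr":[0,0,0],"slide":[0.5,-0.5,26],"jaw":22},{"dr":[0,0,0],"slide":[0.5,-0.5,26],"jaw":14},{"dr":[0,0,0],"slide":[0.5,-0.5,26],"jaw":8}]'

```text
clock: 23.5
position: [427.3, 208.3, 2.8]
ee_rot: [-0.046, 0.999, 0.0, 0.0]
contact_force: [-0.8, -0.6, 3.5]
gripper_width: 14.7
grasp_force: 58.9
```

Request:
step_arm --motion '[{"dr":[0,0,0],"slide":[0,0,0],"jaw":8},{"dr":[0,0,0],"slide":[0,0,0],"jaw":8},{"dr":[0,0,0],"slide":[0,0,0],"jaw":8},{"dr":[0,0,0],"slide":[0,0,0],"jaw":8},{"dr":[0,0,0],"slide":[0,0,0],"jaw":8},{"dr":[0,0,0],"slide":[0,0,0],"jaw":8},{"dr":[0,0,0],"slide":[0,0,0],"jaw":8},{"dr":[0,0,0],"slide":[0,0,0],"jaw":8}]'

```text
clock: 24.5
position: [427.4, 208.3, 2.8]
ee_rot: [-0.046, 0.999, 0.0, 0.0]
contact_force: [-1.0, 0.6, 5.2]
gripper_width: 14.5
grasp_force: 59.2
```

Request:
step_arm --motion '[{"dr":[0,0,0],"slide":[0,0,-3],"jaw":8},{"dr":[0,0,0],"slide":[0,0,-15],"jaw":8},{"dr":[0,0,0],"slide":[0,0,-40],"jaw":8},{"dr":[0,0,0],"slide":[0,0,-75],"jaw":8},{"dr":[0,0,0],"slide":[0,0,-110],"jaw":8},{"dr":[0,0,0],"slide":[0,0,-135],"jaw":8},{"dr":[0,0,0],"slide":[0,0,-148],"jaw":8},{"dr":[0,0,0],"slide":[0,0,-150],"jaw":8}]'

```text
clock: 25.5
position: [427.2, 208.3, 153.0]
ee_rot: [-0.046, 0.999, 0.001, 0.0]
contact_force: [-1.0, -0.6, -0.7]
gripper_width: 14.6
grasp_force: 58.6
```

Request:
step_arm --motion '[{"dr":[0,0,0],"slide":[-10,-14,0],"jaw":8},{"dr":[0,0,0],"slide":[-35,-46,0],"jaw":8},{"dr":[0,0,0],"slide":[-65,-86,0],"jaw":8},{"dr":[0,0,0],"slide":[-92,-122,0],"jaw":8},{"dr":[0,0,0],"slide":[-110,-147,0],"jaw":8},{"dr":[0,0,0],"slide":[-118,-158,0],"jaw":8},{"dr":[0,0,0],"slide":[-119,-160,0],"jaw":8},{"dr":[0,0,0],"slide":[-119,-160,0],"jaw":8}]'

```text
clock: 26.5
position: [559.6, 60.2, 152.0]
ee_rot: [-0.046, 0.999, -0.0, -0.001]
contact_force: [-0.7, -0.8, -0.4]
gripper_width: 14.6
grasp_force: 58.6
```

```bash
python3 - <<'E'
from h import *
im=shot("wrist","w8");P=lp("w8");print(P,arm.read_state()["grasp_force"])
cv2.imwrite("pics/w8b.png",cv2.resize(im,(800,600),interpolation=cv2.INTER_CUBIC))
E
```

```text
(array([559.58479813,  60.15235258, 151.97797946]), array([-4.59677628e-02,  9.98942751e-01, -6.38814543e-05, -5.83055770e-04])) 58.63824427127838
```

View pics/w8b.png

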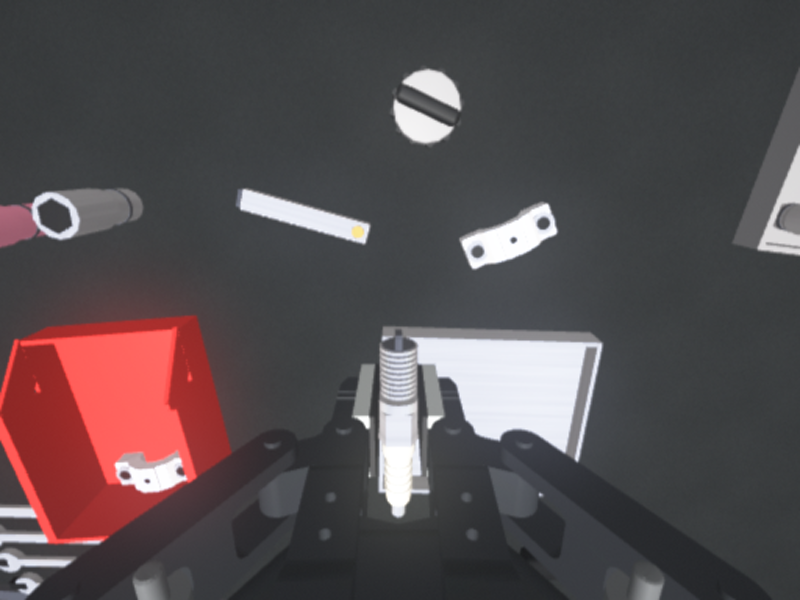

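Plug held straight; the plug tray's near rim runs (384,337)–(601,344). Cap holes are at (477,251),(543,223); the bin is at lower left with its fixed cap at (150,472).

```bash
python3 - <<'E'
from h import *
P=lp("w8");W=lambda a,z:onz("wrist",np.array(a)/S,z,P).round(1)
print("tray rim",W((384,337),20),W((601,344),20),"ground",W((384,328),0),W((597,334),0))
a,b=W((477,251),14),W((543,223),14);print("cap holes z14",a,b,(a+b)/2,np.linalg.norm(b-a),np.degrees(np.arctan2(*(b-a)[[1,0]])),"z24",W((477,251),24),W((543,223),24),"mid",W((513,240),24))
im=cv2.imread("pics/w8.png")[195:360,0:160];cv2.imwrite("pics/w8c.png",cv2.resize(im,None,fx=4,fy=3.6,interpolation=cv2.INTER_CUBIC))
E
```

```text
tray rim [596.5  54.8  20. ] [587.8 211.9  20. ] ground [597.8  54.3   0. ] [587.9 218.3   0. ]
cap holes z14 [529.4 113.3  14. ] [506.5 154.6  14. ] [517.95 133.95  14.  ] 47.22393460947529 119.00746648773506 z24 [527.5 111.1  24. ] [505.4 151.   24. ] mid [518.1 133.6  24. ]
```

View pics/w8c.png

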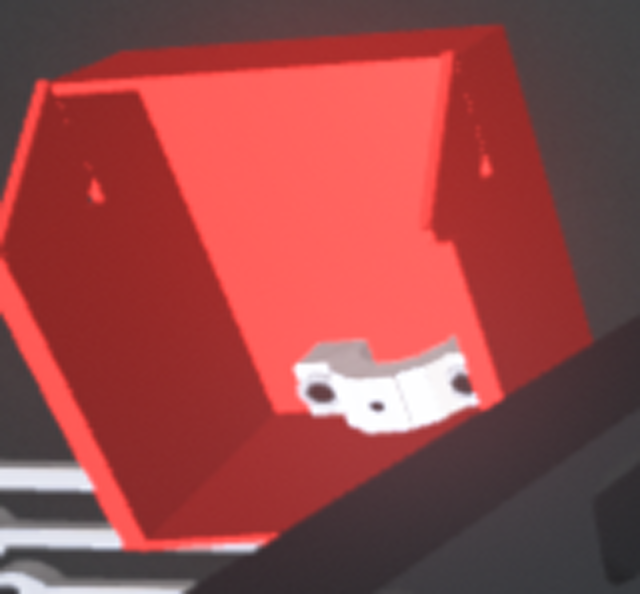

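```bash
python3 - <<'E'
from h import *
P=lp("w8");W=lambda a,z:onz("wrist",np.array(a),z,P).round(1)
f=lambda a:(a[0]/4,195+a[1]/3.6)
a,b=W(f((45,85)),28),W(f((450,55)),28);c,d=W(f((125,50)),0),W(f((503,25)),0)
print("lip",a,b,np.linalg.norm(a-b),"gnd",c,d,np.linalg.norm(c-d))
for u,v in((a,b),(c,d)):
    t=np.arctan2(*(v-u)[[1,0]])-np.pi/2;print("yaw",np.degrees(t),"ctr",(u+v)[:2]/2+75*np.array([np.cos(t),np.sin(t)]))
E
```

```text
lip [ 619.8 -201.    28. ] [599.8 -89.7  28. ] 113.08266887547357 gnd [ 619.7 -201.5    0. ] [600.5 -88.3   0. ] 114.81672352057431
yaw 10.18701935753163 ctr [ 683.61767766 -132.0853679 ]
yaw 9.62639902043057 ctr [ 684.04393203 -132.35827301]
```

Request:
step_arm --motion '[{"dr":[0,0,-1],"slide":[-8,5,0],"jaw":8},{"dr":[0,0,-2.3],"slide":[-20,12,0],"jaw":8},{"dr":[0,0,-3.6],"slide":[-35,21,0],"jaw":8},{"dr":[0,0,-4.9],"slide":[-50,30,0],"jaw":8},{"dr":[0,0,-6.2],"slide":[-62,38,0],"jaw":8},{"dr":[0,0,-7.5],"slide":[-74,45,0],"jaw":8},{"dr":[0,0,-8.8],"slide":[-82,50,0],"jaw":8},{"dr":[0,0,-10],"slide":[-85.5,52.4,0],"jaw":8}]'

```text
clock: 27.55
position: [640.3, 121.2, 152.4]
ee_rot: [-0.68, 0.733, 0.0, 0.0]
contact_force: [0.1, -1.2, -0.3]
gripper_width: 14.4
grasp_force: 58.6
```

Request:
step_arm --motion '[{"dr":[0,0,-0.6],"slide":[0,0,0],"jaw":8},{"dr":[0,0,-0.97],"slide":[0,0,10],"jaw":8},{"dr":[0,0,-0.97],"slide":[0,0,40],"jaw":8},{"dr":[0,0,-0.97],"slide":[0,0,75],"jaw":8},{"dr":[0,0,-0.97],"slide":[0,0,100],"jaw":8},{"dr":[0,0,-0.97],"slide":[0,0,112],"jaw":8},{"dr":[0,0,-0.97],"slide":[0,0,115],"jaw":8},{"dr":[0,0,-0.97],"slide":[0,0,115],"jaw":8}]'

```text
clock: 28.55
position: [641.2, 120.2, 38.4]
ee_rot: [0.726, -0.688, 0.0, -0.001]
contact_force: [0.4, 0.5, -1.1]
gripper_width: 14.4
grasp_force: 58.6
```

```bash
python3 - <<'E'
from h import *
print(arm.read_state()["contact_force"],arm.read_state()["grasp_force"])
go((640,120,6),np.radians(183))
im=shot("wrist","w9");P=lp("w9");cv2.imwrite("pics/w9b.png",im)
E
```

```text
[ 0.39831115  0.5257442  -1.0572287 ] 58.605424761772156
slide [ 0.1  1.3 32.4] dr [-0.01  0.    0.  ] j6 -0.38
```

View pics/w9b.png

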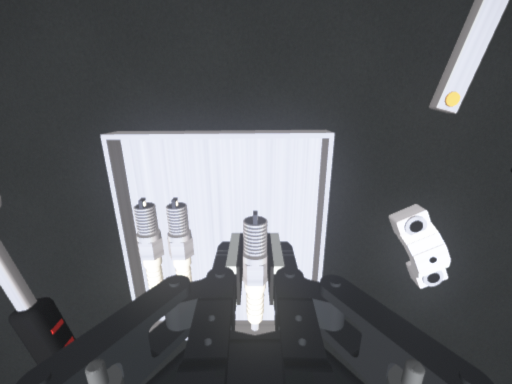

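Plug at (255,260) lies over free floor, parallel to the old plugs at (147,220),(178,220). Lower until touch (expected at TCP ≈ 5.8).

Request:
step_arm --motion '[{"dr":[0,0,0],"slide":[0,1,8],"jaw":8},{"dr":[0,0,0],"slide":[0,1,16],"jaw":8},{"dr":[0,0,0],"slide":[0,1,23],"jaw":8},{"dr":[0,0,0],"slide":[0,1,27],"jaw":8},{"dr":[0,0,0],"slide":[0,1,29],"jaw":8},{"dr":[0,0,0],"slide":[0,1,30],"jaw":8},{"dr":[0,0,0],"slide":[0,1,30],"jaw":8},{"dr":[0,0,0],"slide":[0,1,30],"jaw":8}]'

```text
clock: 29.6
position: [639.8, 119.7, 7.7]
ee_rot: [0.725, -0.688, 0.0, -0.0]
contact_force: [0.1, -0.5, -1.0]
gripper_width: 14.5
grasp_force: 58.6
```

Request:
step_arm --motion '[{"dr":[0,0,0],"slide":[0,0,0.4],"jaw":8},{"dr":[0,0,0],"slide":[0,0,0.8],"jaw":8},{"dr":[0,0,0],"slide":[0,0,1.2],"jaw":8},{"dr":[0,0,0],"slide":[0,0,1.5],"jaw":8},{"dr":[0,0,0],"slide":[0,0,1.8],"jaw":8},{"dr":[0,0,0],"slide":[0,0,1.8],"jaw":8},{"dr":[0,0,0],"slide":[0,0,1.8],"jaw":8},{"dr":[0,0,0],"slide":[0,0,1.8],"jaw":8}]'

```text
clock: 30.6
position: [639.7, 119.7, 5.9]
ee_rot: [0.725, -0.688, 0.0, -0.0]
contact_force: [-1.5, -0.8, 3.2]
gripper_width: 14.4
grasp_force: 58.9
```

Request:
step_arm --motion '[{"dr":[0,0,0],"slide":[0,0,0],"jaw":18},{"dr":[0,0,0],"slide":[0,0,0],"jaw":24},{"dr":[0,0,0],"slide":[0,0,0],"jaw":30},{"dr":[0,0,0],"slide":[0,0,0],"jaw":30},{"dr":[0,0,0],"slide":[0,0,-8],"jaw":30},{"dr":[0,0,0],"slide":[0,0,-35],"jaw":30},{"dr":[0,0,0],"slide":[0,0,-70],"jaw":30},{"dr":[0,0,0],"slide":[0,0,-100],"jaw":30}]'

```text
clock: 31.6
position: [640.0, 119.8, 107.7]
ee_rot: [0.725, -0.688, 0.0, -0.001]
contact_force: [0.1, 0.7, -0.2]
gripper_width: 30.2
grasp_force: 0.0
```

Request:
step_arm --motion '[{"dr":[0,0,-0.4],"slide":[-3,20,0],"jaw":35},{"dr":[0,0,-1.2],"slide":[-9,55,0],"jaw":38},{"dr":[0,0,-2.2],"slide":[-16,90,0],"jaw":38},{"dr":[0,0,-2.9],"slide":[-20,112,10],"jaw":38},{"dr":[0,0,-3.25],"slide":[-20.6,120,30],"jaw":38},{"dr":[0,0,-3.25],"slide":[-20.6,120.8,48],"jaw":38},{"dr":[0,0,-3.25],"slide":[-20.6,120.8,52],"jaw":38},{"dr":[0,0,-3.25],"slide":[-20.6,120.8,52],"jaw":38}]'

```text
clock: 32.6
position: [518.4, 134.1, 54.1]
ee_rot: [0.862, -0.507, 0.0, -0.0]
contact_force: [0.6, 0.3, -0.1]
gripper_width: 38.4
grasp_force: 0.0
```

```bash
python3 - <<'E'
from h import *
im=shot("wrist","w10");P=lp("w10");print(P)
g=cv2.cvtColor(im,cv2.COLOR_BGR2GRAY);m=cv2.inRange(g,120,255)
n,l,st,c=cv2.connectedComponentsWithStats(m)
for k in range(1,n):
    if st[k,4]>300 and 100<c[k][0]<400:
        r=cv2.minAreaRect(np.argwhere(l==k)[:,::-1].astype(np.float32));print(c[k].round(),st[k],r,onz("wrist",r[0],20,P).round(1))
cv2.imwrite("pics/w10b.png",im[120:384,110:400])
go((518,134,3),np.radians(209))
E
```

```text
(array([518.4325804 , 134.0587716 ,  54.09018587]), array([ 8.61658873e-01, -5.07487791e-01,  2.61933582e-04, -2.45664301e-04]))
[354.  45.] [ 308    0  100   99 2786] ((356.0135498046875, 41.67285919189453), (23.99286460876465, 129.61294555664062), 40.52510452270508) [521.8   4.1  20. ]
[383. 181.] [ 362  163   52   49 1119] ((381.3122253417969, 180.9434356689453), (27.915918350219727, 60.271480560302734), 47.72631072998047) [456.   65.2  20. ]
[255. 213.] [ 240  173   32   82 2325] ((255.49996948242188, 213.49996948242188), (80.99998474121094, 30.999996185302734), 90.0) [520.4 128.8  20. ]
[209. 255.] [199 234  20  43 388] ((208.0967559814453, 254.18887329101562), (12.888413429260254, 43.29782485961914), 10.437475204467773) [535.7 175.8  20. ]
[300. 254.] [291 234  20  43 389] ((300.9422912597656, 254.21156311035156), (43.14554977416992, 12.355316162109375), 78.69007110595703) [473.7 141.5  20. ]
slide [-0.2  0.7 51.4] dr [-0.01 -0.   -0.  ] j6 -0.05
```

View pics/w10b.png

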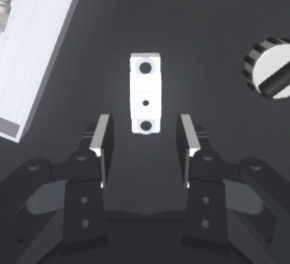

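Cap (crop (146,95), holes at full px (256,188),(256,246), centre hole (256,222)) is upright and aligned between the fingers.

```bash
python3 - <<'E'
from h import *
P=lp("w10");W=lambda a,z:onz("wrist",a,z,P).round(1)
print((W((256,188),14)+W((256,246),14))/2,W((256,222),24))
E
```

```text
[516.95 134.15  14.  ] [517.7 132.9  24. ]
```

Request:
step_arm --motion '[{"dr":[0,0,0],"slide":[0,1,15],"jaw":38},{"dr":[0,0,0],"slide":[0,1,32],"jaw":38},{"dr":[0,0,0],"slide":[0,1,44],"jaw":38},{"dr":[0,0,0],"slide":[0,1,50],"jaw":38},{"dr":[0,0,0],"slide":[0,1,51],"jaw":38},{"dr":[0,0,0],"slide":[0,1,51],"jaw":30},{"dr":[0,0,0],"slide":[0,1,51],"jaw":22},{"dr":[0,0,0],"slide":[0,1,51],"jaw":14}]'

```text
clock: 33.65
position: [517.6, 133.7, 3.3]
ee_rot: [0.862, -0.507, 0.0, -0.001]
contact_force: [-2.1, 0.0, 3.2]
gripper_width: 21.0
grasp_force: 59.0
```

Request:
step_arm --motion '[{"dr":[0,0,0],"slide":[0,0,0],"jaw":14},{"dr":[0,0,0],"slide":[0,0,0],"jaw":14},{"dr":[0,0,0],"slide":[0,0,0],"jaw":14},{"dr":[0,0,0],"slide":[0,0,-5],"jaw":14},{"dr":[0,0,0],"slide":[0,0,-20],"jaw":14},{"dr":[0,0,0],"slide":[0,0,-60],"jaw":14},{"dr":[0,0,0],"slide":[0,0,-105],"jaw":14},{"dr":[0,0,0],"slide":[0,0,-130],"jaw":14}]'

```text
clock: 34.65
position: [517.8, 133.7, 135.9]
ee_rot: [0.862, -0.507, 0.001, -0.002]
contact_force: [-0.1, -0.5, -0.2]
gripper_width: 21.0
grasp_force: 58.8
```

```bash
python3 - <<'E'
from h import *
s=arm.read_state();print(s["gripper_width"],s["grasp_force"],s["position"],s["clock"])
t=np.radians(10);c=np.array([684,-132.2])+np.array([[np.cos(t),-np.sin(t)],[np.sin(t),np.cos(t)]])@[-18,0]
print(c);go((*c,145),np.radians(190))
E
```

```text
20.96092816195061 58.848639694042504 [517.80679477 133.74449864 135.88197659] 34.65
[ 666.27346045 -135.3256672 ]
slide [307.3   0.6  -9.1] dr [-0.03  0.    2.38] j6 -0.05
```

Request:
step_arm --motion '[{"dr":[0,0,0.1],"slide":[20,0,-9],"jaw":14},{"dr":[0,0,0.5],"slide":[65,0,-9],"jaw":14},{"dr":[0,0,1],"slide":[120,0,-9],"jaw":14},{"dr":[0,0,1.5],"slide":[175,0,-9],"jaw":14},{"dr":[0,0,2],"slide":[230,0,-9],"jaw":14},{"dr":[0,0,2.3],"slide":[275,0,-9],"jaw":14},{"dr":[0,0,2.38],"slide":[300,0,-9],"jaw":14},{"dr":[0,0,2.38],"slide":[307,0.6,-9],"jaw":14}]'

```text
clock: 35.65
position: [665.3, -136.9, 141.5]
ee_rot: [0.765, -0.644, -0.0, 0.0]
contact_force: [-0.2, 0.2, -1.6]
gripper_width: 20.7
grasp_force: 58.8
```

Request:
step_arm --motion '[{"dr":[0,0,0],"slide":[0,0,0],"jaw":14},{"dr":[0,0,0],"slide":[0,0,10],"jaw":14},{"dr":[0,0,0],"slide":[0,0,28],"jaw":14},{"dr":[0,0,0],"slide":[0,0,45],"jaw":14},{"dr":[0,0,0],"slide":[0,0,55],"jaw":14},{"dr":[0,0,0],"slide":[0,0,60],"jaw":14},{"dr":[0,0,0],"slide":[0,0,60],"jaw":14},{"dr":[0,0,0],"slide":[0,0,60],"jaw":14}]'

```text
clock: 36.65
position: [665.9, -135.5, 82.2]
ee_rot: [0.766, -0.643, 0.001, -0.0]
contact_force: [-0.1, 0.6, -0.2]
gripper_width: 20.3
grasp_force: 58.8
```

```bash
python3 - <<'E'
from h import *
im=shot("wrist","w11");print(lp("w11"));go((666.3,-135.3,12),np.radians(190))
E
```

```text
(array([ 665.85565108, -135.47745899,   82.24994202]), array([ 7.65808708e-01, -6.43068118e-01,  5.36361733e-04, -3.60945279e-04]))
slide [-0.1 -0.4 70.4] dr [-0.01 -0.   -0.01] j6 0.14
```

View pics/w11.png

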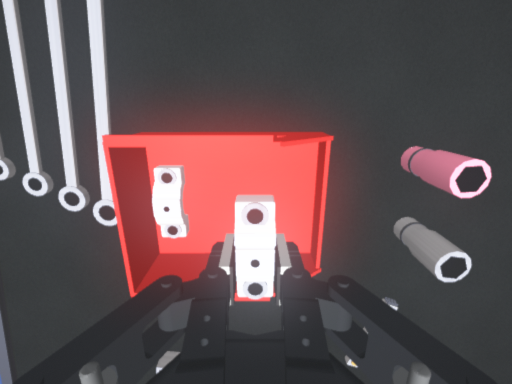

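Cap (255,250) is over the free floor, parallel to the fixed cap (170,200) and clear of the walls. Lower it.

Request:
step_arm --motion '[{"dr":[0,0,0],"slide":[0,0,15],"jaw":14},{"dr":[0,0,0],"slide":[0,0,33],"jaw":14},{"dr":[0,0,0],"slide":[0,0,50],"jaw":14},{"dr":[0,0,0],"slide":[0,0,62],"jaw":14},{"dr":[0,0,0],"slide":[0,0,69],"jaw":14},{"dr":[0,0,0],"slide":[0,0,72],"jaw":14},{"dr":[0,0,0],"slide":[0,0,73],"jaw":14},{"dr":[0,0,0],"slide":[0,0,73],"jaw":14}]'

```text
clock: 37.7
position: [665.7, -135.4, 9.1]
ee_rot: [0.766, -0.643, 0.0, -0.0]
contact_force: [-0.3, 1.0, -0.8]
gripper_width: 20.5
grasp_force: 58.8
```

Request:
step_arm --motion '[{"dr":[0,0,0],"slide":[0,0,0.4],"jaw":14},{"dr":[0,0,0],"slide":[0,0,0.8],"jaw":14},{"dr":[0,0,0],"slide":[0,0,1.2],"jaw":14},{"dr":[0,0,0],"slide":[0,0,1.6],"jaw":14},{"dr":[0,0,0],"slide":[0,0,2],"jaw":14},{"dr":[0,0,0],"slide":[0,0,2.3],"jaw":14},{"dr":[0,0,0],"slide":[0,0,2.3],"jaw":14},{"dr":[0,0,0],"slide":[0,0,2.3],"jaw":14}]'

```text
clock: 38.7
position: [665.4, -135.4, 6.4]
ee_rot: [0.766, -0.643, -0.0, 0.0]
contact_force: [-0.1, -0.0, 0.3]
gripper_width: 20.8
grasp_force: 59.0
```

Request:
step_arm --motion '[{"dr":[0,0,0],"slide":[0,0,0.2],"jaw":14},{"dr":[0,0,0],"slide":[0,0,0.4],"jaw":14},{"dr":[0,0,0],"slide":[0,0,0.6],"jaw":14},{"dr":[0,0,0],"slide":[0,0,0.8],"jaw":14},{"dr":[0,0,0],"slide":[0,0,0.8],"jaw":14},{"dr":[0,0,0],"slide":[0,0,0.8],"jaw":14},{"dr":[0,0,0],"slide":[0,0,0.8],"jaw":14},{"dr":[0,0,0],"slide":[0,0,0.8],"jaw":14}]'

```text
clock: 39.7
position: [665.4, -135.4, 6.4]
ee_rot: [0.766, -0.643, 0.0, 0.0]
contact_force: [-2.4, 1.6, 6.5]
gripper_width: 21.1
grasp_force: 59.6
```

Request:
step_arm --motion '[{"dr":[0,0,0],"slide":[0,0,0],"jaw":24},{"dr":[0,0,0],"slide":[0,0,0],"jaw":30},{"dr":[0,0,0],"slide":[0,0,0],"jaw":36},{"dr":[0,0,0],"slide":[0,0,0],"jaw":36},{"dr":[0,0,0],"slide":[0,0,-8],"jaw":36},{"dr":[0,0,0],"slide":[0,0,-40],"jaw":36},{"dr":[0,0,0],"slide":[0,0,-85],"jaw":36},{"dr":[0,0,0],"slide":[0,0,-125],"jaw":36}]'

```text
clock: 40.7
position: [665.7, -135.5, 132.8]
ee_rot: [0.766, -0.643, 0.001, -0.0]
contact_force: [0.2, -0.2, 0.5]
gripper_width: 36.2
grasp_force: 0.0
```

```bash
python3 - <<'E'
from h import *
print("sock",onz("wrist",(453,267),64,lp("w11")),"pink",onz("wrist",(469,178),64,lp("w11")))
go((523,-132,110),np.radians(180))
E
```

```text
sock [ 522.12197902 -131.61968599   64.        ] pink [ 538.90873921 -194.90504484   64.        ]
slide [-28.1 139.9  22.6] dr [-0.01 -0.    1.25] j6 0.14
```

Request:
step_arm --motion '[{"dr":[0,0,0.2],"slide":[-3,15,0],"jaw":45},{"dr":[0,0,0.5],"slide":[-9,45,5],"jaw":45},{"dr":[0,0,0.9],"slide":[-17,85,12],"jaw":45},{"dr":[0,0,1.25],"slide":[-24,118,20],"jaw":45},{"dr":[0,0,1.25],"slide":[-28,136,22],"jaw":45},{"dr":[0,0,1.25],"slide":[-28,140.5,22],"jaw":45},{"dr":[0,0,1.25],"slide":[-28,140.5,22],"jaw":45},{"dr":[0,0,1.25],"slide":[-28,140.5,22],"jaw":45}]'

```text
clock: 41.7
position: [523.3, -132.1, 108.8]
ee_rot: [-0.707, 0.707, -0.0, 0.0]
contact_force: [-0.3, -0.2, 0.2]
gripper_width: 45.1
grasp_force: 0.0
```

```bash
python3 - <<'E'
from h import *
im=shot("wrist","w12");print(lp("w12"));go((522.3,-132,32),np.radians(180))
E
```

```text
(array([ 523.26074469, -132.11815286,  108.79642756]), array([-7.06910706e-01,  7.07302545e-01, -4.65967155e-04,  3.81903679e-04]))
slide [-0.1  0.9 76.6] dr [-0.01 -0.   -0.  ] j6 -0.05
```

View pics/w12.png

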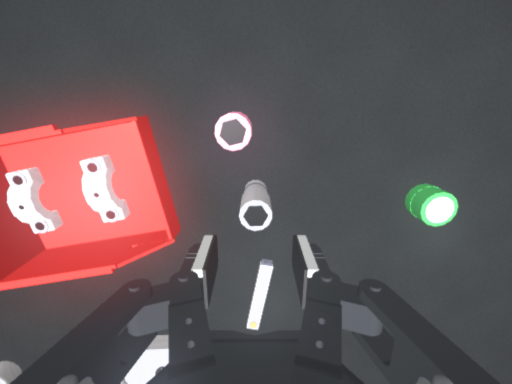

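Cap stands in the bin at (103,188); the plain grey deep socket's mouth is at (256,216) between the fingers, and the pink one at (233,131) is clear.

```bash
python3 -c "
from h import *
print(onz('wrist',(256,216),64,lp('w12')))"
```

```text
[ 521.31550848 -131.33171087   64.        ]
```

Request:
step_arm --motion '[{"dr":[0,0,0],"slide":[0,1,15],"jaw":45},{"dr":[0,0,0],"slide":[0,1,35],"jaw":45},{"dr":[0,0,0],"slide":[0,1,55],"jaw":45},{"dr":[0,0,0],"slide":[0,1,68],"jaw":45},{"dr":[0,0,0],"slide":[0,1,75],"jaw":45},{"dr":[0,0,0],"slide":[0,1,77],"jaw":45},{"dr":[0,0,0],"slide":[0,1,77],"jaw":45},{"dr":[0,0,0],"slide":[0,1,77],"jaw":45}]'

```text
clock: 42.75
position: [521.6, -132.1, 32.1]
ee_rot: [-0.707, 0.707, -0.0, 0.0]
contact_force: [-0.2, -0.2, -0.2]
gripper_width: 45.0
grasp_force: 0.0
```

Request:
step_arm --motion '[{"dr":[0,0,0],"slide":[0,0,0],"jaw":38},{"dr":[0,0,0],"slide":[0,0,0],"jaw":32},{"dr":[0,0,0],"slide":[0,0,0],"jaw":27},{"dr":[0,0,0],"slide":[0,0,0],"jaw":22},{"dr":[0,0,0],"slide":[0,0,0],"jaw":18},{"dr":[0,0,0],"slide":[0,0,0],"jaw":18},{"dr":[0,0,0],"slide":[0,0,0],"jaw":18},{"dr":[0,0,0],"slide":[0,0,0],"jaw":18}]'

```text
clock: 43.75
position: [521.6, -132.1, 31.9]
ee_rot: [-0.707, 0.707, -0.0, 0.0]
contact_force: [0.3, 0.1, 4.5]
gripper_width: 24.2
grasp_force: 58.9
```

Request:
step_arm --motion '[{"dr":[0,0,0],"slide":[0,0,-3],"jaw":18},{"dr":[0,0,0],"slide":[0,0,-15],"jaw":18},{"dr":[0,0,0],"slide":[0,0,-40],"jaw":18},{"dr":[0,0,0],"slide":[0,0,-75],"jaw":18},{"dr":[0,0,0],"slide":[-15,3,-100],"jaw":18},{"dr":[0,0,0],"slide":[-45,9,-115],"jaw":18},{"dr":[0,0,0],"slide":[-90,18,-120],"jaw":18},{"dr":[0,0,0],"slide":[-140,28,-120],"jaw":18}]'

```text
clock: 44.75
position: [492.8, 8.9, 152.4]
ee_rot: [-0.706, 0.708, -0.0, 0.001]
contact_force: [0.4, 0.6, -1.6]
gripper_width: 24.7
grasp_force: 59.0
```

Request:
step_arm --motion '[{"dr":[0,0,0],"slide":[-50,9,0],"jaw":18},{"dr":[0,0,0],"slide":[-100,18,0],"jaw":18},{"dr":[0,0,0],"slide":[-150,27,0],"jaw":18},{"dr":[0,0,0],"slide":[-195,36,0],"jaw":18},{"dr":[0,0,0],"slide":[-225,43,0],"jaw":18},{"dr":[0,0,0],"slide":[-240,46,0],"jaw":18},{"dr":[0,0,0],"slide":[-244,46,0],"jaw":18},{"dr":[0,0,0],"slide":[-244,46,0],"jaw":18}]'

```text
clock: 45.75
position: [447.4, 251.3, 151.5]
ee_rot: [-0.707, 0.708, 0.0, -0.0]
contact_force: [0.5, -0.1, -1.6]
gripper_width: 24.5
grasp_force: 59.0
```

```bash
python3 - <<'E'
from h import *
im=shot("wrist","w13");P=lp("w13");print(P,arm.read_state()["grasp_force"])
hsv=cv2.cvtColor(im,cv2.COLOR_BGR2HSV);m=cv2.inRange(hsv,(0,0,110),(180,40,255))
n,l,st,c=cv2.connectedComponentsWithStats(m)
for k in range(1,n):
    if st[k,4]>3000:
        h=cv2.convexHull(np.argwhere(l==k)[:,::-1].astype(np.int32));q=cv2.approxPolyDP(h,8,True)[:,0]
        print(st[k],[(p.tolist(),onz("wrist",p,22,P)[:2].round(1).tolist()) for p in q])
go((427,372,60),np.radians(180))
E
```

```text
(array([447.41775667, 251.25188639, 151.45032947]), array([-7.06605665e-01,  7.07607461e-01,  1.64291087e-05, -3.40826748e-04])) 58.95919919013977
[    0     0   127   156 17081] [([126, 144], [577.2, 209.0]), ([0, 155], [708.9, 219.9]), ([0, 0], [666.8, 84.6]), ([95, 0], [584.4, 84.8])]
[ 199  209  116  121 7403] [([309, 219], [385.4, 293.2]), ([309, 268], [381.4, 357.4]), ([285, 328], [407.0, 449.2]), ([225, 327], [485.6, 447.2]), ([200, 264], [511.7, 351.3]), ([202, 217], [505.2, 290.3]), ([256, 209], [444.9, 280.9])]
slide [-121.    20.6   91.4] dr [ 0.   -0.   -0.01] j6 -0.83
```

Request:
step_arm --motion '[{"dr":[0,0,0],"slide":[-10,2,0],"jaw":18},{"dr":[0,0,0],"slide":[-40,7,0],"jaw":18},{"dr":[0,0,0],"slide":[-80,14,0],"jaw":18},{"dr":[0,0,0],"slide":[-108,18,10],"jaw":18},{"dr":[0,0,0],"slide":[-119,20.5,40],"jaw":18},{"dr":[0,0,0],"slide":[-121,20.5,70],"jaw":18},{"dr":[0,0,0],"slide":[-121,20.5,88],"jaw":18},{"dr":[0,0,0],"slide":[-121,20.5,92],"jaw":18}]'

```text
clock: 46.8
position: [426.3, 372.1, 57.4]
ee_rot: [-0.707, 0.707, -0.0, -0.002]
contact_force: [0.2, -0.2, -1.8]
gripper_width: 24.6
grasp_force: 59.0
```

Request:
step_arm --motion '[{"dr":[0,0,0],"slide":[0,0,0],"jaw":18},{"dr":[0,0,0],"slide":[0,0,5],"jaw":18},{"dr":[0,0,0],"slide":[0,0,11],"jaw":18},{"dr":[0,0,0],"slide":[0,0,16],"jaw":18},{"dr":[0,0,0],"slide":[0,0,18],"jaw":18},{"dr":[0,0,0],"slide":[0,0,19],"jaw":18},{"dr":[0,0,0],"slide":[0,0,20],"jaw":18},{"dr":[0,0,0],"slide":[0,0,20],"jaw":18}]'

```text
clock: 47.8
position: [427.0, 373.0, 39.5]
ee_rot: [-0.707, 0.707, -0.0, 0.0]
contact_force: [0.0, -0.2, -2.1]
gripper_width: 24.7
grasp_force: 59.0
```

Expected touch is at 31.9 + 4 ≈ 36.

Request:
step_arm --motion '[{"dr":[0,0,0],"slide":[0,0,0.5],"jaw":18},{"dr":[0,0,0],"slide":[0,0,1],"jaw":18},{"dr":[0,0,0],"slide":[0,0,1.5],"jaw":18},{"dr":[0,0,0],"slide":[0,0,2],"jaw":18},{"dr":[0,0,0],"slide":[0,0,2.5],"jaw":18},{"dr":[0,0,0],"slide":[0,0,2.8],"jaw":18},{"dr":[0,0,0],"slide":[0,0,2.8],"jaw":18},{"dr":[0,0,0],"slide":[0,0,2.8],"jaw":18}]'

```text
clock: 48.8
position: [427.0, 373.0, 36.7]
ee_rot: [-0.707, 0.707, 0.0, 0.0]
contact_force: [-0.3, -0.1, -0.9]
gripper_width: 24.6
grasp_force: 59.0
```

Request:
step_arm --motion '[{"dr":[0,0,0],"slide":[0,0,0.2],"jaw":18},{"dr":[0,0,0],"slide":[0,0,0.4],"jaw":18},{"dr":[0,0,0],"slide":[0,0,0.6],"jaw":18},{"dr":[0,0,0],"slide":[0,0,0.8],"jaw":18},{"dr":[0,0,0],"slide":[0,0,1],"jaw":18},{"dr":[0,0,0],"slide":[0,0,1],"jaw":18},{"dr":[0,0,0],"slide":[0,0,1],"jaw":18},{"dr":[0,0,0],"slide":[0,0,1],"jaw":18}]'

```text
clock: 49.8
position: [427.1, 373.0, 35.9]
ee_rot: [-0.707, 0.707, -0.0, 0.0]
contact_force: [-1.1, 0.4, 2.0]
gripper_width: 24.7
grasp_force: 59.0
```

Touched. Release, lift, and move clear over the tray and tin for numeric checks.

Request:
step_arm --motion '[{"dr":[0,0,0],"slide":[0,0,0.2],"jaw":27},{"dr":[0,0,0],"slide":[0,0,0.2],"jaw":34},{"dr":[0,0,0],"slide":[0,0,0.2],"jaw":42},{"dr":[0,0,0],"slide":[0,0,0.2],"jaw":45},{"dr":[0,0,0],"slide":[0,0,-8],"jaw":45},{"dr":[0,0,0],"slide":[0,0,-35],"jaw":45},{"dr":[0,0,0],"slide":[0,0,-75],"jaw":45},{"dr":[0,0,0],"slide":[0,0,-120],"jaw":45}]'

```text
clock: 50.8
position: [426.8, 372.7, 157.1]
ee_rot: [-0.707, 0.707, -0.0, -0.0]
contact_force: [0.8, 1.1, -0.3]
gripper_width: 45.0
grasp_force: 0.0
```

Request:
step_arm --motion '[{"dr":[0,0,0],"slide":[20,0,0],"jaw":45},{"dr":[0,0,0],"slide":[60,0,-20],"jaw":45},{"dr":[0,0,0],"slide":[100,0,-40],"jaw":45},{"dr":[0,0,0],"slide":[140,0,-60],"jaw":45},{"dr":[0,0,0],"slide":[165,0,-70],"jaw":45},{"dr":[0,0,0],"slide":[170,0,-70],"jaw":45},{"dr":[0,0,0],"slide":[170,0,-70],"jaw":45},{"dr":[0,0,0],"slide":[170,0,-70],"jaw":45}]'

```text
clock: 51.8
position: [426.7, 203.4, 225.0]
ee_rot: [-0.707, 0.707, 0.0, -0.001]
contact_force: [-0.3, 0.6, -0.3]
gripper_width: 44.7
grasp_force: 0.0
```

```bash
python3 - <<'E'
from h import *
print(arm.read_state()["clock"],pose())
old={n:cv2.imread(f"pics/{n}0.png") for n in("scene","side")}
for n in("side","scene"):
    im=shot(n,n+"1")
    d=cv2.absdiff(im,old[n]).max(2);m=cv2.morphologyEx((d>45).astype(np.uint8),cv2.MORPH_OPEN,np.ones((2,2)))
    k,l,st,c=cv2.connectedComponentsWithStats(m)
    i=optics.camera_info(n)
    def proj(p):
        q=i["view"]@np.r_[p,1];K=i["camera_matrix"];return (K@np.array([q[0],-q[1],-q[2]])/-q[2])[:2].round().tolist()
    print(n,"expected: socktop",proj((427,372,68)),"plug",proj((640,128,11)),"cap",proj((666,-135,27)),"taps",proj((432,-372,66)),proj((483,-372,66)))
    for j in range(1,k):
        if st[j,4]>12:print(c[j].round(),st[j,2:])
E
```

```text
51.8 (array([426.70893717, 203.40828632, 224.95064645]), array([-7.07059001e-01,  7.07154228e-01,  7.86546463e-05, -6.78609405e-04]))
side expected: socktop [311.0, 313.0] plug [204.0, 233.0] cap [209.0, 166.0] taps [292.0, 120.0] [276.0, 120.0]
[327.  43.] [  99  101 5052]
[463.  23.] [ 110   68 3382]
[511.  12.] [ 1 16 16]
[398.   8.] [ 4  5 18]
[471. 101.] [  49   76 2392]
[292. 128.] [  38   41 1013]
[353. 116.] [ 15  14 115]
[487. 149.] [ 58  55 860]
[470. 133.] [ 7 10 45]
[478. 134.] [ 5 11 40]
[454. 185.] [ 52  55 733]
[292. 162.] [ 17  21 234]
[331. 163.] [ 7 21 84]
[473. 172.] [  44   45 1097]
[262. 168.] [  9  23 162]
[210. 165.] [ 8  5 28]
[292. 186.] [ 14  16 190]
[510. 184.] [ 4  9 28]
[260. 238.] [ 22  24 318]
[295. 264.] [ 41   9 268]
[312. 314.] [11  9 79]
[307. 337.] [12 10 39]
scene expected: socktop [294.0, 130.0] plug [309.0, 195.0] cap [260.0, 245.0] taps [102.0, 242.0] [116.0, 253.0]
[ 6. 10.] [ 14  23 283]
[121.  32.] [ 22  61 618]
[153.  72.] [  36  125 2440]
[260.   0.] [10  2 20]
[269.   5.] [17  8 56]
[271.  23.] [ 28  28 535]
[268.  70.] [  45   43 1115]
[130.  76.] [ 25  20 116]
[114. 112.] [  45   43 1215]
[259.  93.] [ 7  7 23]
[137.  96.] [ 7 13 56]
[270. 165.] [ 23  10 117]
[275. 182.] [ 11  16 150]
[315. 191.] [ 5  4 13]
[212. 210.] [ 17  40 387]
[305. 201.] [ 5  4 16]
[173. 224.] [ 15  18 222]
[111. 254.] [ 33  31 585]
[261. 247.] [ 20  17 236]
```

Request:
step_arm --motion '[{"dr":[0,0,0],"slide":[20,0,0],"jaw":45},{"dr":[0,0,0],"slide":[70,0,0],"jaw":45},{"dr":[0,0,0],"slide":[125,0,0],"jaw":45},{"dr":[0,0,0],"slide":[180,0,0],"jaw":45},{"dr":[0,0,0],"slide":[235,0,0],"jaw":45},{"dr":[0,0,0],"slide":[285,0,0],"jaw":45},{"dr":[0,0,0],"slide":[320,0,0],"jaw":45},{"dr":[0,0,0],"slide":[345,0,0],"jaw":45}]'

```text
clock: 52.9
position: [425.8, -144.0, 225.6]
ee_rot: [-0.706, 0.708, 0.0, -0.0]
contact_force: [0.7, 0.5, 0.1]
gripper_width: 45.3
grasp_force: 0.0
```

Request:
step_arm --motion '[{"dr":[0,0,0],"slide":[15,0,0],"jaw":45},{"dr":[0,0,0],"slide":[40,0,0],"jaw":45},{"dr":[0,0,0],"slide":[60,0,0],"jaw":45},{"dr":[0,0,0],"slide":[75,0,0],"jaw":45},{"dr":[0,0,0],"slide":[80,0,0],"jaw":45},{"dr":[0,0,0],"slide":[80,0,0],"jaw":45},{"dr":[0,0,0],"slide":[80,0,0],"jaw":45},{"dr":[0,0,0],"slide":[80,0,0],"jaw":45}]'

```text
clock: 53.9
position: [426.6, -221.6, 225.8]
ee_rot: [0.707, -0.707, 0.0, -0.0]
contact_force: [-0.1, 0.6, -0.8]
gripper_width: 45.2
grasp_force: 0.0
```

```bash
python3 - <<'E'
from h import *
im=shot("wrist","w14");P=lp("w14");print(P)
i=optics.camera_info("wrist");T=np.eye(4);T[:3,:3]=R.from_quat(P[1]).as_matrix();T[:3,3]=P[0];V=np.linalg.inv(T@i["T_tool_cam"]);K=i["camera_matrix"]
def proj(p): q=V@np.r_[p,1];return (K@np.array([q[0],-q[1],-q[2]])/-q[2])[:2].round()
print([proj((x,-372,66)) for x in(432,483)])
hsv=cv2.cvtColor(im,cv2.COLOR_BGR2HSV);m=cv2.inRange(hsv,(0,0,190),(180,60,255))
n,l,st,c=cv2.connectedComponentsWithStats(m)
for k in range(1,n):
    if st[k,4]>150:print(c[k].round(),st[k],onz("wrist",c[k],66,P).round(1))
E
```

```text
(array([ 426.63760966, -221.60259559,  225.79663522]), array([ 7.07122517e-01, -7.07091039e-01,  4.87919304e-05, -7.53760048e-05]))
[array([248.,  30.]), array([197.,  30.])]
[229.  67.] [ 140    0  165  110 1565] [ 452.4 -338.1   66. ]
[247.  31.] [ 230   11   35   39 1041] [ 432.6 -371.4   66. ]
[197.  31.] [ 180   13   34   38 1032] [ 483.1 -370.6   66. ]
[ 89. 223.] [ 77 202  30  42 576] [ 633.6 -160.9   66. ]
[ 41. 230.] [ 29 210  32  41 560] [ 695.2 -150.6   66. ]
[482. 294.] [ 449  244   63  100 4370] [110.1 -51.1  66. ]
[145. 366.] [121 338  41  46 883] [595.6  82.8  66. ]
```

Both crowns are exactly at the predicted spots, level and side by side. Hand in.

```bash
python3 -c "
from bench import arm
print(arm.job_done())"
```

```text
the job is handed in; nothing more can be done
None
```

I sorted all five parts by gentle touch-down and handed the job in at about 54 s; camera checks confirmed both tappets, the cap and the socket, while the plug's place in its tray rests on the arm position and touch force only.

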